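Clamp a manifold base in the vise and stack its valve plates on the guide dowels

TASK

Build up the hydraulic valve stack: stand the aluminium base block (guide dowels up) on the bed of the machine vise centred between the open jaws, and turn the crank until the jaw grips it firmly. Then slide every coloured sandwich plate on the bench down over both guide dowels of the clamped block, in any order, each fully home, and last of all put the solenoid valve on top of them over the same two dowels. Leave everything seated flat and the vise still tight, and do not disturb the hammer, the spanner or the oil bottle.

Things in the scene. Friction and masses are not known exactly. Their poses are not given: they have to be found in the camera images.
- block: Bare aluminium manifold base block 120 x 46 x 60 mm, about 0.8 kg, standing upright on the bench; two steel guide dowels rise from its top face, 46 mm either side of its centre along its length, 12 mm thick, 60 mm tall (the top 10 mm tapers to a 4 mm tip). Brass port plugs on its long sides. Origin: centre of its underside; x along its length (through both dowels), y across (46 mm), z up.
- block_top (a point): Point on the block: centre of its flat top face between the dowels, 60 mm above the block's origin; same axes as the block. The first plate seats here.
- plate1: Sandwich plate, a blue aluminium plate 120 x 46 x 15 mm, 0.21 kg, with two 14 mm through holes on its long centre line, 46 mm either side of its centre, and small dark ports between. Lies flat, right way up, on the bench. Origin: centre of its underside; x along its length, y across (46 mm), z up. May go on either way round. Absent (None) in some runs.
- plate2: Sandwich plate, a yellowish aluminium plate 120 x 46 x 15 mm, 0.21 kg, with two 14 mm through holes on its long centre line, 46 mm either side of its centre, and small dark ports between. Lies flat, right way up, on the bench. Origin: centre of its underside; x along its length, y across (46 mm), z up. May go on either way round. Absent (None) in some runs.
- plate3: Sandwich plate, a dark green aluminium plate 120 x 46 x 15 mm, 0.21 kg, with two 14 mm through holes on its long centre line, 46 mm either side of its centre, and small dark ports between. Lies flat, right way up, on the bench. Origin: centre of its underside; x along its length, y across (46 mm), z up. May go on either way round. Absent (None) in some runs.
- valve: Solenoid valve, 0.55 kg, upright on the bench: grey flange 120 x 46 x 14 mm with the same two 14 mm holes 46 mm either side of its centre; on its middle a grey valve body 60 (x) x 40 (y) mm, from 14 to 50 mm above its underside, then a black coil 44 x 34 mm up to 74 mm, a nut to 80 mm. Origin: centre of its underside; x along its length, y across, z up. May go on either way round.
- vise_bed (a point): Point fixed to the teal machine vise (bolted down on a stand): on its flat bed, 85 mm above the bench, 23 mm on the -y side of the fixed jaw's face: where the middle of the 46 mm wide block ends up when clamped. Axes: x along the jaws (112 mm wide, centred here), y along the screw from crank to fixed jaw, z up. Both jaws rise 38 mm above the bed, so a clamped block stands 22 mm above them.
- jaw_face (a point): Point on the moving jaw (on the vise's -y side, facing the fixed jaw): top middle of its gripping face, 38 mm above the bed; axes as the vise's. The work goes between this face and the fixed jaw's face, which is at y = +23 mm from vise_bed; the gap is 56 to 62 mm at the start. A nut wall, 2 mm higher than the jaws, stands behind this jaw, 120 to 143 mm on the -y side of vise_bed.
- crank_centre (a point): Point on the vise's two-armed crank: on the screw axis, 104 mm above the bench, level with the middle of the grips; it travels with the moving jaw, 172 mm on its -y side. Flat arms 140 mm long (18 x 10 mm section) and a 30 mm hub lie 31 mm on the +y side of it. Axes turn with the crank: x towards grip_a, y along the screw towards the fixed jaw.
- grip_a (a point): Middle of the crank's black grip: a barrel 22 mm in diameter and 46 mm long, its axis parallel to the screw, 70 mm from the screw axis, standing out to -y from the arm's end (it begins 23 mm from this point). It turns freely on its spindle, so it can be held while the crank goes round. Axes as crank_centre's.
- grip_b (a point): Middle of the crank's red grip, the same, on the other arm, 70 mm from the screw axis on the far side from grip_a.
- crank (a joint): Angle of the crank (rad, 0 to 12.57); at 0 grip_a is level on the vise's +x side. Grows as the vise tightens: clockwise seen from its end, the upper grip moving to +x. 12 mm of jaw travel per turn; stays where it is left. Turning takes about 6 N at a grip, more once the jaw bears on the work: 0.2 to 0.4 rad past contact (10 to 20 N) clamps firmly; let go, it springs back to 0.1 rad past contact.
- jaw (a joint): Travel of the moving jaw towards the fixed jaw (m): the gap between the jaws is 64 mm minus this; it bears on the 46 mm block at 0.018 (crank angle 9.42).
- hammer: Hammer with wooden handle, lying on the bench; a bystander, leave alone. Origin under its middle.
- spanner: Spanner 200 mm long lying on the bench beyond the vise; a bystander, leave alone. Origin under its middle.
- oilcan: Orange oil bottle, 60 mm in diameter and 150 mm tall, standing on the bench; a bystander, leave alone. Origin at the centre of its underside.
Not all that is in view belongs to the job. Several things look just like the block: the one meant starts farthest from the robot's base.

How it is judged:
By the outcome, as a careful person would: the job done as asked, in the order asked, and still so for the second after the job is handed in, with the robot touching nothing.
Of plate1, plate2, plate3 only 2 to 3 are there at a start; the rules pass over those that are not, and their reading is None.
At some moment in a run one of plate1, plate2, plate3, valve may be knocked a few centimetres aside while the robot is not near it.
It also fails if it takes over 210 s, if anything falls off the work surface, if the arm or the gripper's body presses on something with over 40 N, if the wrist force passes 120 N, or if a joint passes its speed limit or range.

ROBOT

A 6-joint arm with a two-finger parallel gripper is mounted at the origin on the work surface. World frame = base frame: x ahead of the robot, y to its left, z up, the work surface at z = 0. Lengths are in mm, angles in rad, forces in N, time in s.
With the tool pointing down it reaches from about 275 to 1000 mm from the base axis. Payload 8.4 kg.
Tool frame: the origin (TCP) lies at the very end of the fingers, on their centre line; the grasp point (between the pads) lies 19 mm behind it (r.tcp_to_grasp is the distance from the TCP to the grasp point, in mm); z points along the fingers, y is the line along which they close (so a half turn about z gives the same grasp; the last joint's range is limited). The gripper opens to 85 mm and grips with 20 to 120 N. Pads are 22 mm wide; open, the fingers measure 114 mm over their backs; the gripper's body (76 mm by 85 mm) begins 54 mm behind the grasp point. The pads swing forward as they close: fully open they stand 13 mm farther back than shut.
Start: joints at [-1.189, 0.353, 1.633, -0, 1.155, -0.002], TCP at [234.028, -579.533, 231.281] pointing down, gripper open.
Joint ranges: [-2.63, 2.63], [-0.92, 2.1], [0.06, 2.66], [-1.3, 4.44], [0, 2.69], [-3.02, 3.02]. Speed limits (rad/s): [2.22, 2.22, 2.79, 3.14, 3.14, 3.14].

INTERFACE

Orientations are given as [roll, pitch, yaw] about the fixed x, y, z axes, in that order (R = Rz(yaw) Ry(pitch) Rx(roll)).
In Python, from rig import r gives the robot as it stands. The module is installed in compiled form; this text tells all that it offers.
- The arm moves only by the tool play_rows, never from a script. Its argument "rows" is a list of rows, each an object with "dp": the shift along the tool's x, y, z in units of 40 mm (1.0 is 40 mm), a list of three; "turn": the turn, a rotation vector about the tool's x, y, z in units of 6 degrees (1.0 is 6 degrees), a list of three; "fingers": the closure, from 0 (fully open) to 1 (shut). In form: [{"dp": [tx, ty, tz], "turn": [wx, wy, wz], "fingers": fingers}, ...]. A call has 1 to 5 rows; each row shifts and turns the commanded pose from where the row before left it, along the tool's axes as they then stand; what a row does not reach is not made up. A row lasts 1/12 s, in which the tool goes at most 41.7 mm and 7.16 degrees, less where a joint would pass 70% of its speed; a pose out of reach is approached as far as the arm can. A call is refused whole if a number of a shift passes 1 or a number of a turn 1, either way. A call with a gripper value outside its range is refused whole. The fingers move at their own pace and stop on an object; "force" is the grip in N (left out, the last holds). Time passes only in rows, so rows that do not move let the fingers close. It gives the time, the measured TCP pose, the force, the opening and the grip force at its end, in the units of the state.
- r.sense(): the state, without advancing time (a new reading comes with each control period).
- r.grab_frame(name): name is "side" or "top"; returns a dict with "pixels" (480x640x3 uint8, red, green, blue), "fx", "fy", "cx", "cy" (pixels), "pose" (4x4, takes a point from camera to world coordinates). Camera axes: x right, y down, z forward; pixel columns grow to the right and rows downward; lengths in mm; the calibration is good to about 2 mm. A picture is of the moment at which its call begins. There is no depth.
- r.sign_off(): hands the job in; it is judged then, once.
The state is a dict: "clock": time; "qpos": joint angles; "qvel": joint speeds; "joint_efforts": joint torques, N m; "eef_pos": TCP position; "tcp_rot": TCP orientation; "contact_force": force on the tool from outside, world axes, zero at the start; "wrist_torque": the same for the moment, N m; "opening": opening from 0.0 (shut) to 1.0 (fully open); "grasp_force": force on a finger pad.
Only numpy, scipy, OpenCV 4.12 (cv2) and the standard library are available. Lean on these libraries where they do the work, as an engineer would, in place of code of your own. Each camera call takes 0.05 s, during which the arm holds its last target. There are 200 camera calls.

## Working session

There is one attempt and no reset: what is moved stays moved. The work goes in short steps, Python scripts to look and compute and a tool call to move; the robot and the scene stay as the last step left them, time stands still between calls to the robot, and variables do not carry over. Pictures are saved under pics/ and viewed, at most 14 in all, crops included, and the job is handed in when it is done.

Besides the shell and the picture viewer there is one more tool, called after "Emit:" by a JSON object that holds its "name" and its "arguments". play_rows: Moves the arm, as the interface text tells. Its arguments: {"type":"object","properties":{"rows":{"type":"array"},"force":{"type":"number"}},"required":["rows"]}

```bash
mkdir -p pics
cat > h.py <<'E'
import numpy as np, cv2
from rig import r
def save(name,f): cv2.imwrite(f'pics/{f}.png', (g:=r.grab_frame(name))['pixels'][:,:,::-1]); np.savez(f'pics/{f}.npz',**g); return g
def load(f): return dict(np.load(f'pics/{f}.npz'))
def ray(g,u,v):
    d=np.array([(u-g['cx'])/g['fx'],(v-g['cy'])/g['fy'],1.]); P=g['pose']; return P[:3,3],P[:3,:3]@d
def onz(g,u,v,z):
    o,d=ray(g,u,v); return o+d*(z-o[2])/d[2]
def proj(g,p):
    P=np.linalg.inv(g['pose']); c=P[:3,:3]@np.asarray(p,float)+P[:3,3]; return g['fx']*c[0]/c[2]+g['cx'],g['fy']*c[1]/c[2]+g['cy']
E
python3 - <<'E'
from h import *
for n in('top','side'):
    g=save(n,n+'0'); print(n,g['fx'],g['cx'],g['cy'],g['pose'].round(3).tolist())
print(r.sense(), r.tcp_to_grasp)
E
```

```text
top 456.3716317674765 316.5703580603479 246.85085539611592 [[0.007, -0.997, 0.075, 405.529], [-1.0, -0.007, -0.009, 3.337], [0.009, -0.075, -0.997, 1166.487], [0.0, 0.0, 0.0, 1.0]]
side 436.2486464254652 320.85470580069256 239.19423457408158 [[-0.807, -0.419, 0.416, -23.003], [-0.59, 0.572, -0.569, 710.927], [0.0, -0.705, -0.709, 1025.668], [0.0, 0.0, 0.0, 1.0]]
{'clock': 0.1, 'qpos': array([-1.18936784e+00,  3.53589366e-01,  1.63409159e+00,  3.05391255e-06,
        1.15520310e+00, -2.41403271e-03]), 'qvel': array([-0.00077612, -0.00064258,  0.00050496, -0.0013537 ,  0.00141635,
        0.0004442 ]), 'joint_efforts': array([ 3.92446573e-04, -6.06357551e+01, -3.42821395e+01, -2.87084174e-05,
        3.86203435e-03, -2.75781855e-05]), 'eef_pos': array([ 233.87976958, -579.10730202,  230.61659588]), 'tcp_rot': array([-3.14030126e+00, -5.90983882e-06,  3.83841283e-01]), 'contact_force': array([-0.03319087, -0.24939457,  0.78320495]), 'wrist_torque': array([-0.02071392, -0.01404508,  0.00299769]), 'grasp_force': 0.0, 'opening': 0.9974219358504615} 18.700000000000003
```

View pics/top0.png

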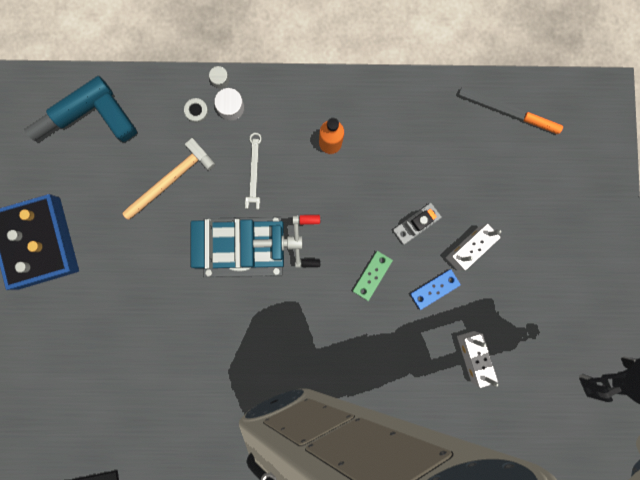

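View pics/side0.png

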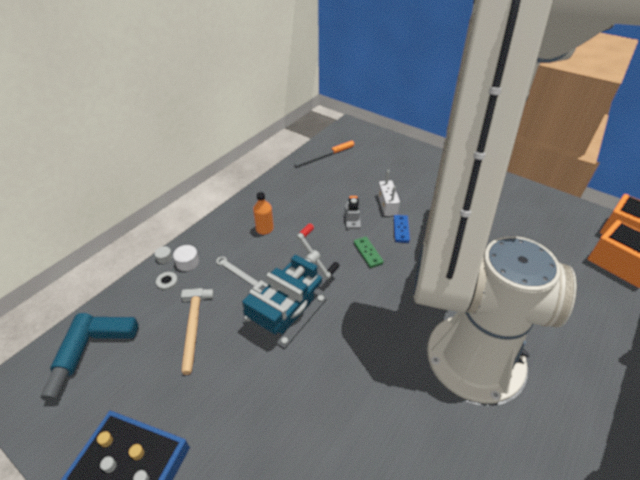

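Run:
```python
from h import *
a=cv2.imread('pics/top0.png')
cv2.imwrite('pics/c1.png',cv2.resize(a[195:395,340:510],None,fx=3.0,fy=3.0,interpolation=cv2.INTER_CUBIC))
cv2.imwrite('pics/c2.png',cv2.resize(a[200:290,180:330],None,fx=5.3,fy=5.3,interpolation=cv2.INTER_CUBIC))
g=load('top0')
for p in [(474,247),(479,360)]: q=onz(g,*p,60); print(q.round(), np.hypot(*q[:2]))
```

```text
[ 492. -390.   60.] 627.8581974070665
[ 220. -397.   60.] 454.2000347709489
```

View pics/c1.png

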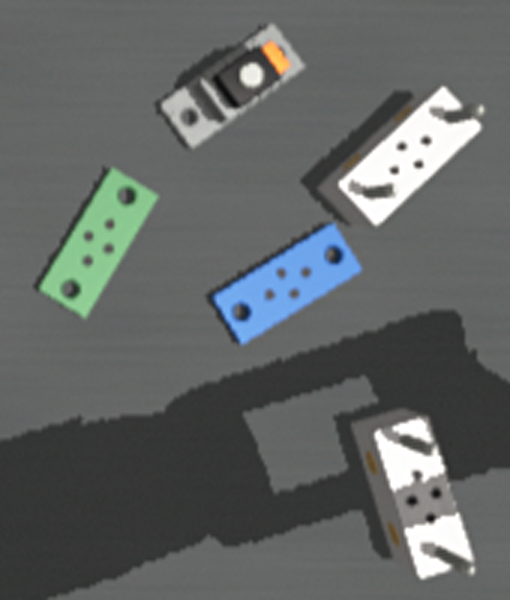

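View pics/c2.png

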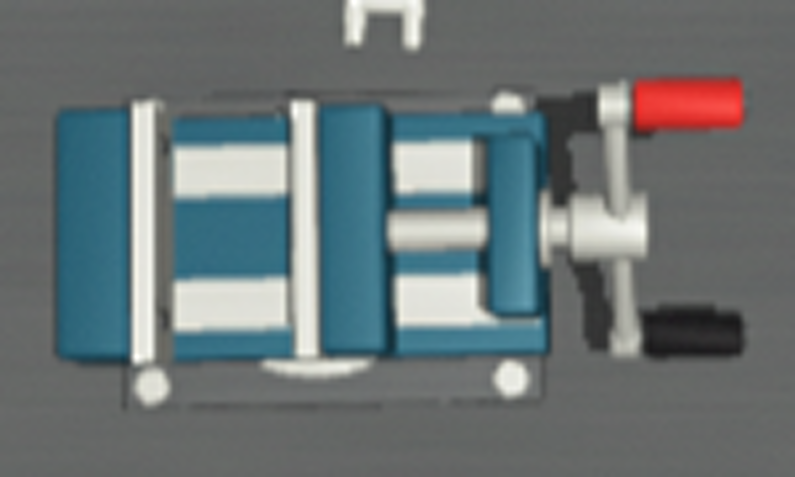

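Run:
```python
from h import *
g=load('top0'); a=g['pixels'].astype(int); R,G,B=a[...,0],a[...,1],a[...,2]
def rect(m,name,z,roi):
    u0,v0,u1,v1=roi; mm=np.zeros(m.shape,np.uint8); mm[v0:v1,u0:u1]=m[v0:v1,u0:u1]
    cs=cv2.findContours(mm,0,1)[0]; c=max(cs,key=cv2.contourArea)
    b=cv2.boxPoints(cv2.minAreaRect(c)); w=np.array([onz(g,u,v,z) for u,v in b]); 
    e=[w[1]-w[0],w[2]-w[1]]; e.sort(key=np.linalg.norm)
    M=cv2.moments(mm*1,True); cm=onz(g,M['m10']/M['m00'],M['m01']/M['m00'],z)
    print(name,'c',w.mean(0).round(1),'cm',cm.round(1),'size',[np.linalg.norm(x).round(1) for x in e],'yaw',np.degrees(np.arctan2(e[1][1],e[1][0])).round(1))
rect((B>200)&(R<140),'blue',15,(400,260,470,315))
rect((G>R+40)&(G>B+20),'green',15,(340,240,400,310))
rect(R>225,'block',60,(440,215,510,280))
rect((R>200)&(B>200),'fixjaw',123,(200,215,213,272))
rect((R>180)&(G<80)&(B<80),'red',150,(290,205,330,230))
rect((R<35)&(B<35),'black',60,(300,255,325,272))
rect((R>110)&(abs(R-B)<12)&(R<215),'valve',14,(385,195,446,248))
print('row243',[tuple(x) for x in a[232,198:245]])
```

```text
blue c [ 388.5 -306.9   15. ] cm [ 388.5 -307.    15. ] size [np.float64(45.8), np.float64(119.2)] yaw -58.3
green c [ 421.6 -147.7   15. ] cm [ 421.3 -147.5   15. ] size [np.float64(46.3), np.float64(119.4)] yaw -31.0
block c [ 493.3 -395.5   60. ] cm [ 492.4 -395.4   60. ] size [np.float64(46.2), np.float64(118.7)] yaw -47.1
fixjaw c [490.5 246.3 123. ] cm [489.  246.1 123. ] size [np.float64(6.9), np.float64(108.0)] yaw -178.6
red c [543.9  10.7 150. ] cm [544.   10.7 150. ] size [np.float64(15.8), np.float64(42.6)] yaw -89.5
black c [457.2   9.4  60. ] cm [451.5  10.4  60. ] size [np.float64(4.9), np.float64(38.8)] yaw -89.6
valve c [ 555.6 -263.3   14. ] cm [ 548.3 -258.7   14. ] size [np.float64(49.5), np.float64(122.1)] yaw -54.0
row243 [(np.int64(49), np.int64(104), np.int64(125)), (np.int64(49), np.int64(106), np.int64(127)), (np.int64(51), np.int64(108), np.int64(128)), (np.int64(52), np.int64(108), np.int64(129)), (np.int64(53), np.int64(111), np.int64(130)), (np.int64(43), np.int64(100), np.int64(121)), (np.int64(79), np.int64(96), np.int64(103)), (np.int64(231), np.int64
[... 1148 characters left out ...]
, (np.int64(221), np.int64(222), np.int64(213)), (np.int64(221), np.int64(221), np.int64(213)), (np.int64(223), np.int64(223), np.int64(214)), (np.int64(221), np.int64(221), np.int64(210)), (np.int64(138), np.int64(139), np.int64(132)), (np.int64(183), np.int64(184), np.int64(175)), (np.int64(222), np.int64(224), np.int64(214)), (np.int64(227), np.int64(229), np.int64(222)), (np.int64(229), np.int64(230), np.int64(222)), (np.int64(155), np.int64(154), np.int64(147)), (np.int64(60), np.int64(89), np.int64(100)), (np.int64(44), np.int64(101), np.int64(122)), (np.int64(48), np.int64(105), np.int64(125)), (np.int64(49), np.int64(106), np.int64(125)), (np.int64(53), np.int64(109), np.int64(129))]
```

Blocks: (476,247), 628 mm from the base, and (479,360), 454 mm from it. The first is farthest, so it is the one meant, and the crop confirms the dowels, ports and white top. Blue plate and green plate are visible, and the valve is at (417,222). I'll grip the block by its nearer dowel.

Emit:
{"name": "play_rows", "arguments": {"rows": [{"dp": [0,0,0],"turn": [0,0,-0.87],"fingers": 0.5},{"dp": [0,0,0],"turn": [0,0,-0.87],"fingers": 0.5},{"dp": [0,0,0],"turn": [0,0,-0.87],"fingers": 0.5},{"dp": [0,0,0],"turn": [0,0,-0.87],"fingers": 0.5}]}}

```text
clock: 0.43
eef_pos: [233.9, -579.3, 230.8]
tcp_rot: [-3.141, -0.0, 0.753]
contact_force: [0.2, -0.0, -0.7]
opening: 0.504
grasp_force: 0.0
```

Emit:
{"name": "play_rows", "arguments": {"rows": [{"dp": [0.875,-0.01,0],"turn": [0,0,0],"fingers": 0.5},{"dp": [0.875,-0.01,0],"turn": [0,0,0],"fingers": 0.5},{"dp": [0.875,-0.01,0],"turn": [0,0,0],"fingers": 0.5},{"dp": [0.875,-0.01,0],"turn": [0,0,0],"fingers": 0.5},{"dp": [0.875,-0.01,0],"turn": [0,0,0],"fingers": 0.5}]}}

```text
clock: 0.85
eef_pos: [361.6, -457.6, 231.0]
tcp_rot: [-3.141, -0.0, 0.748]
contact_force: [0.4, -0.7, -0.3]
opening: 0.505
grasp_force: 0.0
```

Emit:
{"name": "play_rows", "arguments": {"rows": [{"dp": [0.875,-0.01,0],"turn": [0,0,0],"fingers": 0.5},{"dp": [0.875,-0.01,0],"turn": [0,0,0],"fingers": 0.5},{"dp": [0.875,-0.01,0],"turn": [0,0,0],"fingers": 0.5},{"dp": [0.875,-0.01,0],"turn": [0,0,0],"fingers": 0.5},{"dp": [0,0,0],"turn": [0,0,0],"fingers": 0.5}]}}

```text
clock: 1.27
eef_pos: [466.0, -358.7, 231.1]
tcp_rot: [-3.141, -0.002, 0.751]
contact_force: [-1.1, -0.5, -0.3]
opening: 0.5
grasp_force: 0.0
```

```bash
cat >> h.py <<'E'
from scipy.spatial.transform import Rotation as Ro
def plan(xyz,rpy=None):
    "turn first (degrees/6 about tool axes), then shift in the new tool axes, units of 40 mm"
    s=r.sense(); R0=Ro.from_euler('xyz',s['tcp_rot']); R1=R0 if rpy is None else Ro.from_euler('xyz',rpy)
    w=np.degrees((R0.inv()*R1).as_rotvec())/6; d=R1.inv().apply(np.array(xyz)-s['eef_pos'])/40
    print('turn',w.round(2),'rows',abs(w).max().round(1),'| dp',d.round(3),'rows',abs(d).max().round(1))
def st():
    s=r.sense(); print('t',round(s['clock'],2),'p',s['eef_pos'].round(1),'rpy',s['tcp_rot'].round(4),'F',s['contact_force'].round(1),'op',round(s['opening'],3),'g',s['grasp_force'],'q',s['qpos'].round(2))
E
python3 - <<'E'
from h import *
st(); plan([461.7,-361.7,67]); save('top','top1'); save('side','side1')
g=load('top1'); a=g['pixels']
hsv=cv2.cvtColor(a,cv2.COLOR_RGB2HSV); m=((hsv[...,0]>18)&(hsv[...,0]<34)&(hsv[...,1]>90)&(hsv[...,2]>110)).astype(np.uint8)
n,_,s,c=cv2.connectedComponentsWithStats(m); print([(c[i].round(),s[i,4]) for i in range(1,n) if s[i,4]>60])
E
```

```text
t 1.27 p [ 466.  -358.7  231.1] rpy [-3.1413e+00 -2.1000e-03  7.5150e-01] F [-1.1 -0.5 -0.3] op 0.5 g 0.0 q [-0.66  0.3   1.71  0.    1.13  0.16]
turn [0. 0. 0.] rows 0.0 | dp [-0.138 -0.018  4.101] rows 4.1
[(array([160., 186.]), np.int32(439)), (array([ 26., 215.]), np.int32(89)), (array([ 34., 246.]), np.int32(93))]
```

View pics/top1.png

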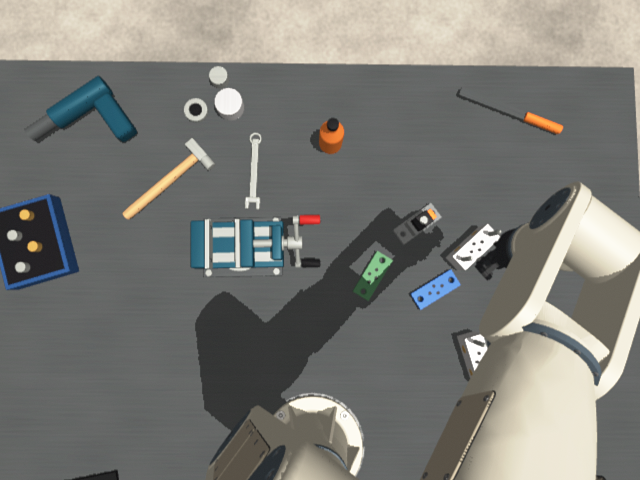

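Top view: gripper at (500,255) over the target block. There is no yellow plate in view, only blue (435,289) and green (375,273). Going down on the dowel.

Emit:
{"name": "play_rows", "arguments": {"rows": [{"dp": [-0.14,-0.02,0.8],"turn": [0,0,0],"fingers": 0.5},{"dp": [0,0,0.9],"turn": [0,0,0],"fingers": 0.5},{"dp": [0,0,0.6],"turn": [0,0,0],"fingers": 0.5},{"dp": [0,0,0.0],"turn": [0,0,0],"fingers": 0.5}]}}

```text
clock: 1.7
eef_pos: [454.0, -364.6, 134.4]
tcp_rot: [-3.133, 0.002, 0.747]
contact_force: [-0.3, 0.3, -0.8]
opening: 0.501
grasp_force: 0.0
```

Run:
```python
from h import *
st(); plan([461.7,-361.7,67]); g=save('side','side2'); t=save('top','top2')
for p in ([461.7,-361.7,120],[524.3,-429.1,120]): print(proj(g,p),proj(t,p))
u,v=map(int,proj(g,[480,-380,90])); a=cv2.imread('pics/side2.png')[v-50:v+50,u-60:u+60]; b=cv2.imread('pics/top2.png')[200:300,420:540]
cv2.imwrite('pics/c3.png',cv2.resize(np.hstack([a,b]),None,fx=3.3,fy=5 and 3.3,interpolation=cv2.INTER_CUBIC)); print(u,v)
```

```text
t 1.7 p [ 454.  -364.6  134.4] rpy [-3.1332e+00  1.6000e-03  7.4690e-01] F [-0.3  0.3 -0.8] op 0.501 g 0.0 q [-0.68  0.4   1.8  -0.    0.95  0.15]
turn [0. 0. 0.] rows 0.0 | dp [0.194 0.092 1.683] rows 1.7
(np.float64(393.42675940684353), np.float64(185.87266165298306)) (np.float64(471.0524929477722), np.float64(257.9717716561055))
(np.float64(387.26659342946607), np.float64(169.53338430382868)) (np.float64(499.57940329538303), np.float64(231.16089818834325))
390 188
```

View pics/c3.png

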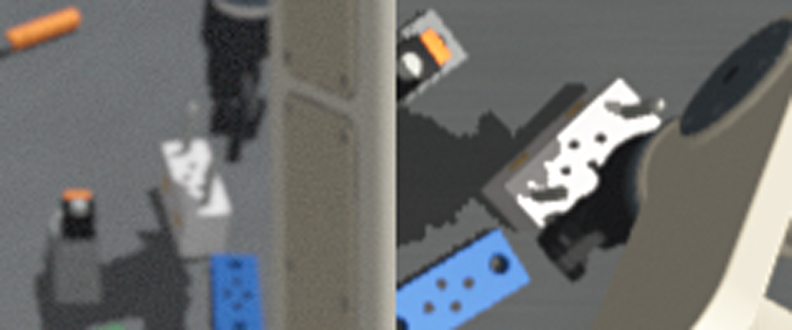

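Emit:
{"name": "play_rows", "arguments": {"rows": [{"dp": [0,0,0],"turn": [0,0,0],"fingers": 0.5},{"dp": [0,0,0],"turn": [0,0,0],"fingers": 0.5}]}}

```text
clock: 1.97
eef_pos: [458.6, -367.0, 141.3]
tcp_rot: [3.139, -0.0, 0.748]
contact_force: [-0.5, -0.1, 0.2]
opening: 0.501
grasp_force: 0.0
```

Run:
```python
from h import *
st(); plan([461.7,-361.7,67])
for p in ([433,-343,134],[475,-387,134]): print(proj(load('top2'),p))
```

```text
t 1.97 p [ 458.6 -367.   141.3] rpy [ 3.1385e+00 -4.0000e-04  7.4770e-01] F [-0.5 -0.1  0.2] op 0.501 g 0.0 q [-0.68  0.39  1.8  -0.    0.95  0.15]
turn [0. 0. 0.] rows 0.0 | dp [ 0.148 -0.05   1.857] rows 1.9
(np.float64(465.20793337797784), np.float64(270.24350519210884))
(np.float64(484.1652043592204), np.float64(251.89682126092853))
```

Emit:
{"name": "play_rows", "arguments": {"rows": [{"dp": [0.12,-0.03,0],"turn": [0,0,0],"fingers": 0.5},{"dp": [0,0,0],"turn": [0,0,0],"fingers": 0.5}]}}

```text
clock: 2.13
eef_pos: [461.4, -361.6, 140.6]
tcp_rot: [3.14, -0.001, 0.748]
contact_force: [0.8, 0.2, 1.0]
opening: 0.497
grasp_force: 0.0
```

Emit:
{"name": "play_rows", "arguments": {"rows": [{"dp": [0,0,0],"turn": [0,0,0],"fingers": 0.5}]}}

```text
clock: 2.22
eef_pos: [461.1, -361.6, 140.2]
tcp_rot: [3.14, -0.0, 0.749]
contact_force: [0.1, -0.2, 0.3]
opening: 0.497
grasp_force: 0.0
```

Emit:
{"name": "play_rows", "arguments": {"rows": [{"dp": [0,0,0],"turn": [0,0,0],"fingers": 0.5}]}}

```text
clock: 2.3
eef_pos: [460.8, -361.6, 139.8]
tcp_rot: [3.141, -0.0, 0.749]
contact_force: [0.5, 0.6, -0.7]
opening: 0.501
grasp_force: 0.0
```

Emit:
{"name": "play_rows", "arguments": {"rows": [{"dp": [0,0,0],"turn": [0,0,0],"fingers": 0.5}]}}

```text
clock: 2.38
eef_pos: [460.6, -361.6, 139.5]
tcp_rot: [3.141, -0.0, 0.749]
contact_force: [0.2, 0.7, 0.5]
opening: 0.5
grasp_force: 0.0
```

Emit:
{"name": "play_rows", "arguments": {"rows": [{"dp": [0.02,0,0.6],"turn": [0,0,0],"fingers": 0.5},{"dp": [0,0,0.6],"turn": [0,0,0],"fingers": 0.5},{"dp": [0,0,0.6],"turn": [0,0,0],"fingers": 0.5},{"dp": [0,0,0],"turn": [0,0,0],"fingers": 0.5},{"dp": [0,0,0],"turn": [0,0,0],"fingers": 0.5}]}}

```text
clock: 2.8
eef_pos: [460.3, -360.5, 66.5]
tcp_rot: [-3.139, 0.0, 0.748]
contact_force: [0.6, -0.1, 0.4]
opening: 0.495
grasp_force: 0.0
```

Emit:
{"name": "play_rows", "arguments": {"rows": [{"dp": [0,0,0],"turn": [0,0,0],"fingers": 0.8},{"dp": [0,0,0],"turn": [0,0,0],"fingers": 1},{"dp": [0,0,0],"turn": [0,0,0],"fingers": 1},{"dp": [0,0,0],"turn": [0,0,0],"fingers": 1},{"dp": [0,0,0],"turn": [0,0,0],"fingers": 1}], "force": 110}}

```text
clock: 3.22
eef_pos: [462.6, -362.4, 69.2]
tcp_rot: [3.137, -0.001, 0.748]
contact_force: [1.2, -2.5, 7.7]
opening: 0.111
grasp_force: 107.3
```

Emit:
{"name": "play_rows", "arguments": {"rows": [{"dp": [0,0,0],"turn": [0,0,0],"fingers": 1},{"dp": [0,0,0],"turn": [0,0,0],"fingers": 1},{"dp": [0,0,0],"turn": [0,0,0],"fingers": 1}]}}

```text
clock: 3.47
eef_pos: [462.6, -362.4, 69.2]
tcp_rot: [3.137, -0.001, 0.748]
contact_force: [2.1, -2.4, 6.1]
opening: 0.116
grasp_force: 107.3
```

Emit:
{"name": "play_rows", "arguments": {"rows": [{"dp": [0,0,-0.2],"turn": [0,0,0],"fingers": 1},{"dp": [0,0,-0.5],"turn": [0,0,0],"fingers": 1},{"dp": [0,0,-0.7],"turn": [0,0,0],"fingers": 1},{"dp": [0,0,-0.8],"turn": [0,0,0],"fingers": 1},{"dp": [0,0,-0.8],"turn": [0,0,0],"fingers": 1}]}}

```text
clock: 3.88
eef_pos: [459.4, -359.7, 187.7]
tcp_rot: [-3.137, 0.001, 0.748]
contact_force: [0.9, 0.3, -7.5]
opening: 0.107
grasp_force: 107.9
```

Emit:
{"name": "play_rows", "arguments": {"rows": [{"dp": [0,0,-0.8],"turn": [0,0,0],"fingers": 1},{"dp": [0,0,-0.8],"turn": [0,0,0],"fingers": 1},{"dp": [0,0,-0.4],"turn": [0,0,0],"fingers": 1},{"dp": [0,0,0],"turn": [0,0,0],"fingers": 1},{"dp": [0,0,0],"turn": [0,0,0],"fingers": 1}]}}

```text
clock: 4.3
eef_pos: [460.4, -360.6, 267.1]
tcp_rot: [-3.141, 0.0, 0.748]
contact_force: [0.4, -0.2, -7.7]
opening: 0.113
grasp_force: 107.7
```

Run:
```python
from h import *
st(); plan([444,212,270]); plan([444,212,270],[np.pi,0,np.pi/2+0.012]); save('side','side3'); t=save('top','top3')
b=cv2.imread('pics/top3.png')[180:300,430:590];a=cv2.imread('pics/side3.png')[100:220,320:480]
cv2.imwrite('pics/c4.png',cv2.resize(np.hstack([a,b]),None,fx=2.5,fy=2.5,interpolation=cv2.INTER_CUBIC))
```

```text
t 4.3 p [ 460.4 -360.6  267.1] rpy [-3.1409  0.      0.7482] F [ 0.4 -0.2 -7.7] op 0.113 g 107.68876478075981 q [-0.67  0.26  1.68  0.    1.2   0.16]
turn [0. 0. 0.] rows 0.0 | dp [  9.438 -10.77   -0.065] rows 10.8
turn [-0.01 -0.   -7.97] rows 8.0 | dp [14.318 -0.238 -0.072] rows 14.3
```

View pics/c4.png

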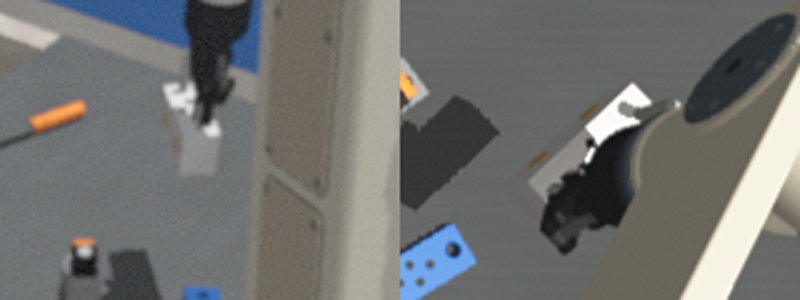

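Emit:
{"name": "play_rows", "arguments": {"rows": [{"dp": [0,0,0],"turn": [0,0,-0.5],"fingers": 1},{"dp": [0,0,0],"turn": [0,0,-0.8],"fingers": 1},{"dp": [0,0,0],"turn": [0,0,-0.9],"fingers": 1},{"dp": [0,0,0],"turn": [0,0,-0.9],"fingers": 1},{"dp": [0,0,0],"turn": [0,0,-0.9],"fingers": 1}]}}

```text
clock: 4.82
eef_pos: [459.9, -360.2, 264.6]
tcp_rot: [-3.137, -0.001, 1.172]
contact_force: [0.2, -0.2, -7.9]
opening: 0.115
grasp_force: 107.8
```

Emit:
{"name": "play_rows", "arguments": {"rows": [{"dp": [0,0,0],"turn": [0,0,-0.9],"fingers": 1},{"dp": [0,0,0],"turn": [0,0,-0.9],"fingers": 1},{"dp": [0,0,0],"turn": [0,0,-0.9],"fingers": 1},{"dp": [0,0,0],"turn": [0,0,-0.8],"fingers": 1},{"dp": [0,0,0],"turn": [0,0,-0.5],"fingers": 1}]}}

```text
clock: 5.23
eef_pos: [459.9, -360.2, 264.6]
tcp_rot: [-3.138, -0.003, 1.591]
contact_force: [-0.2, 0.5, -6.5]
opening: 0.111
grasp_force: 107.8
```

Emit:
{"name": "play_rows", "arguments": {"rows": [{"dp": [0.3,0,0],"turn": [0,0,0],"fingers": 1},{"dp": [0.6,0,0],"turn": [0,0,0],"fingers": 1},{"dp": [0.8,0,0],"turn": [0,0,0],"fingers": 1},{"dp": [0.8,0,0],"turn": [0,0,0],"fingers": 1},{"dp": [0.8,0,0],"turn": [0,0,0],"fingers": 1}]}}

```text
clock: 5.65
eef_pos: [457.5, -226.9, 265.4]
tcp_rot: [-3.138, -0.002, 1.584]
contact_force: [0.6, 0.6, -7.1]
opening: 0.112
grasp_force: 107.8
```

Emit:
{"name": "play_rows", "arguments": {"rows": [{"dp": [0.8,0,0],"turn": [0,0,0],"fingers": 1},{"dp": [0.8,0,0],"turn": [0,0,0],"fingers": 1},{"dp": [0.8,0,0],"turn": [0,0,0],"fingers": 1},{"dp": [0.8,0,0],"turn": [0,0,0],"fingers": 1},{"dp": [0.8,0,0],"turn": [0,0,0],"fingers": 1}]}}

```text
clock: 6.07
eef_pos: [454.8, -67.0, 265.8]
tcp_rot: [-3.139, -0.001, 1.584]
contact_force: [0.8, -0.1, -7.1]
opening: 0.108
grasp_force: 107.8
```

Emit:
{"name": "play_rows", "arguments": {"rows": [{"dp": [0.8,0,0],"turn": [0,0,0],"fingers": 1},{"dp": [0.8,0,0],"turn": [0,0,0],"fingers": 1},{"dp": [0.8,0,0],"turn": [0,0,0],"fingers": 1},{"dp": [0.8,0,0],"turn": [0,0,0],"fingers": 1},{"dp": [0.8,0,0],"turn": [0,0,0],"fingers": 1}]}}

```text
clock: 6.48
eef_pos: [452.2, 92.5, 265.8]
tcp_rot: [-3.139, 0.0, 1.584]
contact_force: [1.0, -0.1, -6.6]
opening: 0.111
grasp_force: 107.8
```

Emit:
{"name": "play_rows", "arguments": {"rows": [{"dp": [0.8,0,0],"turn": [0,0,0],"fingers": 1},{"dp": [0.8,0,0],"turn": [0,0,0],"fingers": 1},{"dp": [0.5,0,0],"turn": [0,0,0],"fingers": 1},{"dp": [0.2,0,0],"turn": [0,0,0],"fingers": 1},{"dp": [0,0,0],"turn": [0,0,0],"fingers": 1}]}}

```text
clock: 6.9
eef_pos: [451.4, 184.4, 265.9]
tcp_rot: [-3.139, 0.0, 1.587]
contact_force: [-0.7, -1.8, -8.2]
opening: 0.117
grasp_force: 107.8
```

Emit:
{"name": "play_rows", "arguments": {"rows": [{"dp": [0,0,0],"turn": [0,0,0],"fingers": 1},{"dp": [0,0,0],"turn": [0,0,0],"fingers": 1},{"dp": [0,0,0],"turn": [0,0,0],"fingers": 1},{"dp": [0,0,0],"turn": [0,0,0],"fingers": 1}]}}

```text
clock: 7.23
eef_pos: [452.8, 181.8, 267.2]
tcp_rot: [-3.141, 0.0, 1.584]
contact_force: [-0.2, -0.1, -6.9]
opening: 0.109
grasp_force: 107.8
```

Run:
```python
from h import *
st(); plan([444,212,270],[np.pi,0,np.pi/2+0.012]); save('side','side4'); t=save('top','top4')
b=cv2.imread('pics/top4.png')[170:310,150:330];a=cv2.imread('pics/side4.png')[180:320,200:380]
cv2.imwrite('pics/c5.png',cv2.resize(np.hstack([a,b]),None,fx=2.2,fy=2.2,interpolation=cv2.INTER_CUBIC))
```

```text
t 7.23 p [452.8 181.8 267.2] rpy [-3.1414e+00  2.0000e-04  1.5844e+00] F [-0.2 -0.1 -6.9] op 0.109 g 107.76316322386265 q [ 0.38  0.1   1.88 -0.    1.16  0.37]
turn [-0.    0.    0.02] rows 0.0 | dp [ 0.757 -0.211 -0.07 ] rows 0.8
```

View pics/c5.png

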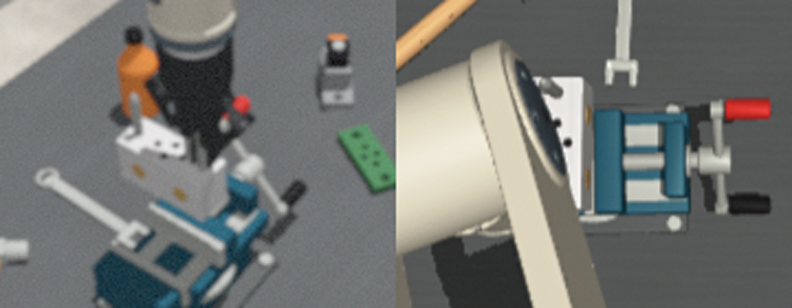

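Emit:
{"name": "play_rows", "arguments": {"rows": [{"dp": [0.25,-0.1,0],"turn": [0,0,0],"fingers": 1},{"dp": [0.3,-0.11,0],"turn": [0,0,0],"fingers": 1},{"dp": [0.2,0,0],"turn": [0,0,0],"fingers": 1},{"dp": [0,0,0.5],"turn": [0,0,0],"fingers": 1},{"dp": [0,0,0.6],"turn": [0,0,0],"fingers": 1}]}}

```text
clock: 7.75
eef_pos: [445.5, 214.3, 224.7]
tcp_rot: [3.137, -0.002, 1.587]
contact_force: [0.0, 0.8, -8.0]
opening: 0.114
grasp_force: 107.7
```

Emit:
{"name": "play_rows", "arguments": {"rows": [{"dp": [0,0,0.5],"turn": [0,0,0],"fingers": 1},{"dp": [0,0,0],"turn": [0,0,0],"fingers": 1},{"dp": [0,0,0],"turn": [0,0,0],"fingers": 1},{"dp": [0,0,0],"turn": [0,0,0],"fingers": 1},{"dp": [0,0,0],"turn": [0,0,0],"fingers": 1}]}}

```text
clock: 8.17
eef_pos: [445.1, 213.3, 204.8]
tcp_rot: [3.139, -0.001, 1.586]
contact_force: [0.4, -0.1, -7.5]
opening: 0.113
grasp_force: 108.1
```

Run:
```python
from h import *
st(); plan([444,212,197],[np.pi,0,np.pi/2+0.012]); save('side','side5'); t=save('top','top5')
b=cv2.imread('pics/top5.png')[195:295,170:320];a=cv2.imread('pics/side5.png')[230:330,220:370]
cv2.imwrite('pics/c6.png',cv2.resize(np.vstack([a,b]),None,fx=3,fy=3,interpolation=cv2.INTER_CUBIC))
```

```text
t 8.17 p [445.1 213.3 204.8] rpy [ 3.1392e+00 -1.1000e-03  1.5860e+00] F [ 0.4 -0.1 -7.5] op 0.113 g 108.11476394534111 q [0.44 0.18 1.94 0.   1.02 0.43]
turn [ 0.02 -0.01  0.03] rows 0.0 | dp [-0.031 -0.027  0.195] rows 0.2
```

View pics/c6.png

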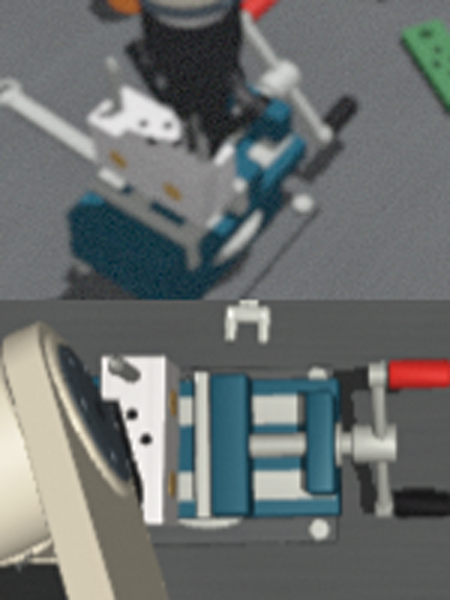

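Emit:
{"name": "play_rows", "arguments": {"rows": [{"dp": [-0.04,-0.02,0.3],"turn": [0,0,0],"fingers": 1},{"dp": [0,0,0.4],"turn": [0,0,0],"fingers": 1},{"dp": [0,0,0.3],"turn": [0,0,0],"fingers": 1},{"dp": [0,0,0.1],"turn": [0,0,0],"fingers": 1},{"dp": [0,0,0],"turn": [0,0,0],"fingers": 1}]}}

```text
clock: 8.68
eef_pos: [442.9, 210.9, 159.0]
tcp_rot: [-3.141, 0.0, 1.586]
contact_force: [-0.4, 0.3, -7.8]
opening: 0.113
grasp_force: 108.2
```

Emit:
{"name": "play_rows", "arguments": {"rows": [{"dp": [0,0,0],"turn": [0,0,0],"fingers": 1},{"dp": [0,0,0],"turn": [0,0,0],"fingers": 1},{"dp": [0,0,0.05],"turn": [0,0,0],"fingers": 1},{"dp": [0,0,0],"turn": [0,0,0],"fingers": 1},{"dp": [0,0,0],"turn": [0,0,0],"fingers": 1}]}}

```text
clock: 9.1
eef_pos: [443.3, 211.1, 157.6]
tcp_rot: [3.141, -0.0, 1.586]
contact_force: [-0.4, 0.7, -7.2]
opening: 0.11
grasp_force: 108.1
```

Still hanging freely between the jaws; creeping down to the bed.

Emit:
{"name": "play_rows", "arguments": {"rows": [{"dp": [0,0,0.03],"turn": [0,0,0],"fingers": 1},{"dp": [0,0,0],"turn": [0,0,0],"fingers": 1},{"dp": [0,0,0],"turn": [0,0,0],"fingers": 1}]}}

```text
clock: 9.35
eef_pos: [443.1, 211.0, 156.0]
tcp_rot: [-3.141, 0.0, 1.586]
contact_force: [0.1, 1.1, -7.7]
opening: 0.111
grasp_force: 108.1
```

Emit:
{"name": "play_rows", "arguments": {"rows": [{"dp": [0,0,0.03],"turn": [0,0,0],"fingers": 1},{"dp": [0,0,0],"turn": [0,0,0],"fingers": 1},{"dp": [0,0,0],"turn": [0,0,0],"fingers": 1}]}}

```text
clock: 9.6
eef_pos: [443.1, 211.0, 154.8]
tcp_rot: [-3.141, 0.0, 1.586]
contact_force: [-0.3, 0.3, -7.0]
opening: 0.109
grasp_force: 108.1
```

Emit:
{"name": "play_rows", "arguments": {"rows": [{"dp": [0,0,0.03],"turn": [0,0,0],"fingers": 1},{"dp": [0,0,0],"turn": [0,0,0],"fingers": 1},{"dp": [0,0,0],"turn": [0,0,0],"fingers": 1}]}}

```text
clock: 9.85
eef_pos: [443.2, 211.1, 154.2]
tcp_rot: [3.141, -0.0, 1.586]
contact_force: [-4.0, -1.3, 3.4]
opening: 0.107
grasp_force: 109.1
```

Emit:
{"name": "play_rows", "arguments": {"rows": [{"dp": [0,0,0],"turn": [0,0,0],"fingers": 0.6},{"dp": [0,0,0],"turn": [0,0,0],"fingers": 0.5},{"dp": [0,0,0],"turn": [0,0,0],"fingers": 0.5},{"dp": [0,0,0],"turn": [0,0,0],"fingers": 0.5}], "force": 40}}

```text
clock: 10.18
eef_pos: [443.7, 211.3, 154.0]
tcp_rot: [3.14, -0.0, 1.586]
contact_force: [-0.2, 0.2, 0.2]
opening: 0.505
grasp_force: 0.0
```

Emit:
{"name": "play_rows", "arguments": {"rows": [{"dp": [0,0,-0.3],"turn": [0,0,0],"fingers": 0.5},{"dp": [0,0,-0.6],"turn": [0,0,0],"fingers": 0.5},{"dp": [0,0,-0.9],"turn": [0,0,0],"fingers": 0.5},{"dp": [0,0,-0.9],"turn": [0,0,0],"fingers": 0.5},{"dp": [0,0,-0.9],"turn": [0,0,0],"fingers": 0.4}]}}

```text
clock: 10.6
eef_pos: [443.0, 211.0, 299.3]
tcp_rot: [3.142, 0.0, 1.586]
contact_force: [1.8, 0.5, 0.5]
opening: 0.599
grasp_force: 0.0
```

Run:
```python
from h import *
st()
# target tool: z=(0,.707,-.707); y along world x or -x
for sgn in (1,-1):
    z=np.array([0,.7071,-.7071]); y=np.array([sgn,0,0.]); x=np.cross(y,z); R=np.c_[x,y,z]; rpy=Ro.from_matrix(R).as_euler('xyz'); print(sgn,rpy.round(3)); plan([543,-20,200],rpy)
```

```text
t 10.6 p [443.  211.  299.3] rpy [3.1416 0.     1.586 ] F [1.8 0.5 0.5] op 0.599 g 0.0 q [ 0.44  0.08  1.83 -0.    1.23  0.43]
1 [ 3.142 -0.785  1.571]
turn [-0.06  7.5   0.14] rows 7.5 | dp [-5.838  2.499 -2.328] rows 5.8
-1 [ 3.142  0.785 -1.571]
turn [-11.43  -0.09 -27.59] rows 27.6 | dp [ 5.838 -2.499 -2.328] rows 5.8
```

Emit:
{"name": "play_rows", "arguments": {"rows": [{"dp": [-0.83,0.24,0],"turn": [0,0,0],"fingers": 0.4},{"dp": [-0.83,0.24,0],"turn": [0,0,0],"fingers": 0.4},{"dp": [-0.83,0.24,0],"turn": [0,0,0],"fingers": 0.4},{"dp": [-0.83,0.24,0],"turn": [0,0,0],"fingers": 0.4},{"dp": [-0.83,0.24,0],"turn": [0,0,0],"fingers": 0.4}]}}

```text
clock: 11.02
eef_pos: [494.2, 44.3, 298.1]
tcp_rot: [3.14, -0.0, 1.586]
contact_force: [0.3, 0.5, -0.3]
opening: 0.599
grasp_force: 0.0
```

Emit:
{"name": "play_rows", "arguments": {"rows": [{"dp": [-0.83,0.24,0],"turn": [0,0,0],"fingers": 0.4},{"dp": [-0.83,0.24,0],"turn": [0,0,0],"fingers": 0.4},{"dp": [-0.83,0.24,0],"turn": [0,0,0],"fingers": 0.4},{"dp": [-0.83,0.24,0],"turn": [0,0,0],"fingers": 0.4},{"dp": [-0.83,0.24,0],"turn": [0,0,0],"fingers": 0.4}]}}

```text
clock: 11.43
eef_pos: [544.7, -121.3, 297.9]
tcp_rot: [3.141, 0.0, 1.586]
contact_force: [1.3, 1.0, -0.2]
opening: 0.601
grasp_force: 0.0
```

Emit:
{"name": "play_rows", "arguments": {"rows": [{"dp": [0,0,0],"turn": [0,0.9,0],"fingers": 0.4},{"dp": [0,0,0],"turn": [0,0.9,0],"fingers": 0.4},{"dp": [0,0,0],"turn": [0,0.9,0],"fingers": 0.4},{"dp": [0,0,0],"turn": [0,0.9,0],"fingers": 0.4},{"dp": [0,0,0],"turn": [0,0.9,0],"fingers": 0.4}]}}

```text
clock: 11.85
eef_pos: [544.8, -120.0, 298.5]
tcp_rot: [3.139, -0.475, 1.587]
contact_force: [0.3, -0.3, -0.5]
opening: 0.602
grasp_force: 0.0
```

Emit:
{"name": "play_rows", "arguments": {"rows": [{"dp": [0,0,0],"turn": [0,0.9,0],"fingers": 0.4},{"dp": [0,0,0],"turn": [0,0.9,0],"fingers": 0.4},{"dp": [0,0,0],"turn": [0,0.9,0],"fingers": 0.4},{"dp": [0,0,0],"turn": [0,0.3,0],"fingers": 0.4},{"dp": [0,0,0],"turn": [0,0,0],"fingers": 0.4}]}}

```text
clock: 12.27
eef_pos: [543.9, -120.5, 295.9]
tcp_rot: [-3.137, -0.787, 1.581]
contact_force: [-0.0, 0.6, 0.2]
opening: 0.601
grasp_force: 0.0
```

Emit:
{"name": "play_rows", "arguments": {"rows": [{"dp": [0,0,0],"turn": [0,0,0],"fingers": 0.4},{"dp": [0,0,0],"turn": [0,0,0],"fingers": 0.4},{"dp": [0,0,0],"turn": [0,0,0],"fingers": 0.4}]}}

```text
clock: 12.52
eef_pos: [544.5, -118.8, 298.5]
tcp_rot: [3.14, -0.783, 1.589]
contact_force: [0.4, -0.4, 0.3]
opening: 0.601
grasp_force: 0.0
```

Run:
```python
from h import *
st(); plan([543,-52,206],[np.pi,-np.pi/4,np.pi/2]); t=save('top','top6'); g=save('side','side6')
def rect(g,m,z,roi):
    u0,v0,u1,v1=roi; mm=np.zeros(m.shape,np.uint8); mm[v0:v1,u0:u1]=m[v0:v1,u0:u1]
    c=max(cv2.findContours(mm,0,1)[0],key=cv2.contourArea); q=cv2.minAreaRect(c); w=np.array([onz(g,u,v,z) for u,v in cv2.boxPoints(q)]); return q,w
for n,gg,roi in (('top',t,(290,205,330,232)),('side',g,(290,210,330,250))):
    a=gg['pixels'].astype(int); q,w=rect(gg,(a[...,0]>150)&(a[...,1]<90)&(a[...,2]<90),148,roi); print(n,q,w.round(1).tolist())
    R=ray(gg,*q[0]); 
    if n=='top': A=R
    else:
        M=np.c_[A[1],-R[1]]; k=np.linalg.lstsq(M,R[0]-A[0],rcond=None)[0]; print('red',A[0]+A[1]*k[0],R[0]+R[1]*k[1])
a=t['pixels'].astype(int); q,w=rect(t,a.min(2)>195,145,(190,215,258,272)); print('top white',q)
cv2.imwrite('pics/c7.png',cv2.resize(np.vstack([t['pixels'][200:290,180:330],g['pixels'][200:290,220:370]])[:,:,::-1],None,fx=3.3,fy=3.3,interpolation=cv2.INTER_CUBIC))
```

```text
t 12.52 p [ 544.5 -118.8  298.5] rpy [ 3.1396 -0.783   1.5885] F [ 0.4 -0.4  0.3] op 0.601 g 0.0 q [-0.58  0.43  1.59  0.62  1.62 -0.73]
turn [-0.1   0.02  0.12] rows 0.1 | dp [-0.454 -0.037  2.817] rows 2.8
top ((309.5, 219.0), (8.0, 19.0), 90.0) [[554.2, 32.2, 148.0], [554.5, -10.5, 148.0], [536.4, -10.7, 148.0], [536.1, 32.0, 148.0]]
side ((306.80487060546875, 229.25607299804688), (6.715471267700195, 12.493901252746582), 51.34019470214844) [[562.5, 13.5, 148.0], [559.7, -29.6, 148.0], [536.3, -19.0, 148.0], [539.4, 23.4, 148.0]]
red [543.29798107  10.66056163 162.48606304] [540.24528455   8.74426007 162.05319328]
top white ((217.0, 244.5), (23.999996185302734, 52.99999237060547), 0.0)
```

View pics/c7.png

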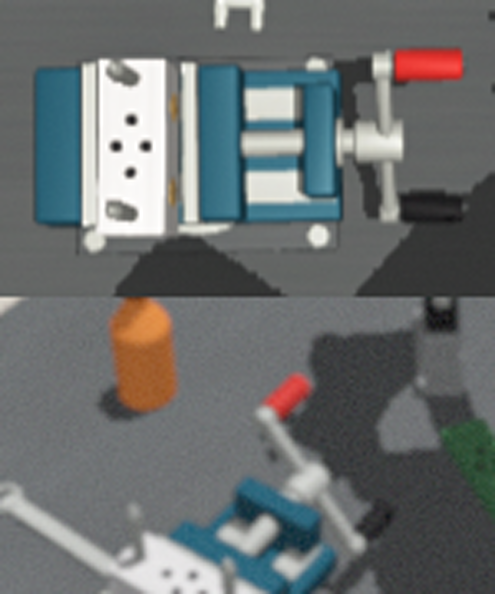

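Both views show the block upright between the jaws. Red grip triangulates to about (543, 10, 155). Approaching it along the tilted tool axis.

Emit:
{"name": "play_rows", "arguments": {"rows": [{"dp": [-0.34,0.04,0.8],"turn": [0,0,0],"fingers": 0.4},{"dp": [0,0,0.9],"turn": [0,0,0],"fingers": 0.4},{"dp": [0,0,0.9],"turn": [0,0,0],"fingers": 0.4},{"dp": [0,0,0.9],"turn": [0,0,0],"fingers": 0.4},{"dp": [0,0,0],"turn": [0,0,0],"fingers": 0.4}]}}

```text
clock: 13.03
eef_pos: [541.4, -25.5, 185.6]
tcp_rot: [-3.133, -0.788, 1.583]
contact_force: [-1.2, -0.1, -0.4]
opening: 0.603
grasp_force: 0.0
```

Emit:
{"name": "play_rows", "arguments": {"rows": [{"dp": [0,0,0],"turn": [0,0,0],"fingers": 0.4},{"dp": [0,0,0],"turn": [0,0,0],"fingers": 0.4},{"dp": [0,0,0],"turn": [0,0,0],"fingers": 0.4},{"dp": [0,0,0],"turn": [0,0,0],"fingers": 0.4}]}}

```text
clock: 13.37
eef_pos: [545.3, -31.1, 190.2]
tcp_rot: [3.138, -0.784, 1.588]
contact_force: [0.2, -0.3, 0.8]
opening: 0.604
grasp_force: 0.0
```

Run:
```python
from h import *
st(); plan([543.4,19.5,141]); t=save('top','top7'); g=save('side','side7')
cv2.imwrite('pics/c8.png',cv2.resize(np.vstack([t['pixels'][190:280,260:380],g['pixels'][180:270,260:380]])[:,:,::-1],None,fx=3.3,fy=3.3,interpolation=cv2.INTER_CUBIC))
```

```text
t 13.37 p [545.3 -31.1 190.2] rpy [ 3.1383 -0.7841  1.5876] F [ 0.2 -0.3  0.8] op 0.604 g 0.0 q [-0.46  0.5   1.77  0.7   1.37 -0.8 ]
turn [0. 0. 0.] rows 0.0 | dp [ 0.028 -0.033  1.764] rows 1.8
```

View pics/c8.png

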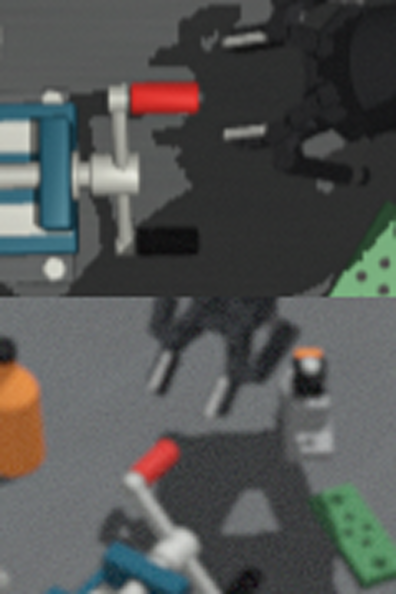

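Emit:
{"name": "play_rows", "arguments": {"rows": [{"dp": [0.03,-0.06,0.4],"turn": [0,0,0],"fingers": 0.4},{"dp": [0,0,0.5],"turn": [0,0,0],"fingers": 0.4},{"dp": [0,0,0.5],"turn": [0,0,0],"fingers": 0.4},{"dp": [0,0,0.35],"turn": [0,0,0],"fingers": 0.4},{"dp": [0,0,0],"turn": [0,0,0],"fingers": 0.4}]}}

```text
clock: 13.88
eef_pos: [540.1, 21.6, 139.1]
tcp_rot: [-3.138, -0.786, 1.584]
contact_force: [0.3, 1.0, 0.2]
opening: 0.602
grasp_force: 0.0
```

Emit:
{"name": "play_rows", "arguments": {"rows": [{"dp": [0,0,0],"turn": [0,0,0],"fingers": 0.4},{"dp": [0,0,0],"turn": [0,0,0],"fingers": 0.4},{"dp": [0,0,0],"turn": [0,0,0],"fingers": 0.4},{"dp": [0,0,0],"turn": [0,0,0],"fingers": 1},{"dp": [0,0,0],"turn": [0,0,0],"fingers": 1}], "force": 40}}

```text
clock: 14.3
eef_pos: [541.7, 19.7, 140.9]
tcp_rot: [3.14, -0.785, 1.586]
contact_force: [2.5, -1.6, 0.7]
opening: 0.33
grasp_force: 2.5
```

Emit:
{"name": "play_rows", "arguments": {"rows": [{"dp": [0,0,0],"turn": [0,0,0],"fingers": 1},{"dp": [0,0,0],"turn": [0,0,0],"fingers": 1},{"dp": [0,0,0],"turn": [0,0,0],"fingers": 1},{"dp": [0,0,0],"turn": [0,0,0],"fingers": 1}]}}

```text
clock: 14.63
eef_pos: [542.8, 19.2, 140.9]
tcp_rot: [3.138, -0.784, 1.587]
contact_force: [3.7, -4.8, 2.4]
opening: 0.251
grasp_force: 38.9
```

Run:
```python
import numpy as np
ph=[46,36]+list(range(20,-341,-20))
for i in range(len(ph)-1):
    a,b=np.radians(ph[i:i+2]); dx=70*(np.cos(b)-np.cos(a)); dz=70*(np.sin(b)-np.sin(a)); dy=12/360*(ph[i]-ph[i+1])
    print(ph[i+1],[round(v/40,3) for v in (.7071*(dy+dz),dx,.7071*(dy-dz))])
```

```text
36 [np.float64(-0.157), np.float64(0.2), np.float64(0.169)]
20 [np.float64(-0.295), np.float64(0.229), np.float64(0.314)]
0 [np.float64(-0.411), np.float64(0.106), np.float64(0.435)]
-20 [np.float64(-0.411), np.float64(-0.106), np.float64(0.435)]
-40 [np.float64(-0.36), np.float64(-0.304), np.float64(0.384)]
-60 [np.float64(-0.264), np.float64(-0.466), np.float64(0.288)]
-80 [np.float64(-0.135), np.float64(-0.571), np.float64(0.159)]
-100 [np.float64(0.012), np.float64(-0.608), np.float64(0.012)]
-120 [np.float64(0.159), np.float64(-0.571), np.float64(-0.135)]
-140 [np.float64(0.288), np.float64(-0.466), np.float64(-0.264)]
-160 [np.float64(0.384), np.float64(-0.304), np.float64(-0.36)]
-180 [np.float64(0.435), np.float64(-0.106), np.float64(-0.411)]
-200 [np.float64(0.435), np.float64(0.106), np.float64(-0.411)]
-220 [np.float64(0.384), np.float64(0.304), np.float64(-0.36)]
-240 [np.float64(0.288), np.float64(0.466), np.float64(-0.264)]
-260 [np.float64(0.159), np.float64(0.571), np.float64(-0.135)]
-280 [np.float64(0.012), np.float64(0.608), np.float64(0.012)]
-300 [np.float64(-0.135), np.float64(0.571), np.float64(0.159)]
-320 [np.float64(-0.264), np.float64(0.466), np.float64(0.288)]
-340 [np.float64(-0.36), np.float64(0.304), np.float64(0.384)]
```

Emit:
{"name": "play_rows", "arguments": {"rows": [{"dp": [-0.157,0.2,0.169],"turn": [0,0,0],"fingers": 1},{"dp": [-0.295,0.229,0.314],"turn": [0,0,0],"fingers": 1},{"dp": [0,0,0],"turn": [0,0,0],"fingers": 1},{"dp": [0,0,0],"turn": [0,0,0],"fingers": 1}]}}

```text
clock: 14.97
eef_pos: [562.5, 20.6, 114.6]
tcp_rot: [3.134, -0.784, 1.587]
contact_force: [13.5, 0.4, -0.1]
opening: 0.25
grasp_force: 39.0
```

Emit:
{"name": "play_rows", "arguments": {"rows": [{"dp": [-0.41,0.106,0.435],"turn": [0,0,0],"fingers": 1},{"dp": [-0.41,-0.106,0.435],"turn": [0,0,0],"fingers": 1},{"dp": [0,0,0],"turn": [0,0,0],"fingers": 1},{"dp": [0,0,0],"turn": [0,0,0],"fingers": 1}]}}

```text
clock: 15.3
eef_pos: [564.4, 21.7, 65.5]
tcp_rot: [3.131, -0.782, 1.586]
contact_force: [23.6, 9.2, -11.2]
opening: 0.243
grasp_force: 39.9
```

```bash
python3 -c "
from h import *
st(); s=r.sense(); p=s['eef_pos']-18.7*Ro.from_euler('xyz',s['tcp_rot']).as_matrix()[:,2]; print(p)"
```

```text
t 15.3 p [564.4  21.7  65.5] rpy [ 3.131  -0.7823  1.5858] F [ 23.6   9.2 -11.2] op 0.243 g 39.866975247859955 q [-0.37  0.67  1.82  0.8   1.15 -0.92]
[564.36021188   8.52674721  78.74938968]
```

Emit:
{"name": "play_rows", "arguments": {"rows": [{"dp": [0,0.08,0],"turn": [0,0,0],"fingers": 1},{"dp": [-0.36,-0.3,0.384],"turn": [0,0,0],"fingers": 1},{"dp": [0,0,0],"turn": [0,0,0],"fingers": 1},{"dp": [0,0,0],"turn": [0,0,0],"fingers": 1}]}}

```text
clock: 15.63
eef_pos: [552.6, 22.2, 43.5]
tcp_rot: [3.136, -0.781, 1.585]
contact_force: [14.0, 6.1, -17.4]
opening: 0.247
grasp_force: 40.0
```

```bash
cat >> h.py <<'E'
def gp():
    s=r.sense(); p=s['eef_pos']-18.7*Ro.from_euler('xyz',s['tcp_rot']).as_matrix()[:,2]; print('grasp',p.round(1),'F',s['contact_force'].round(1)); return p
E
python3 -c "
from h import *
st(); gp()"
```

```text
t 15.63 p [552.6  22.2  43.5] rpy [ 3.1364 -0.7815  1.5852] F [ 14.    6.1 -17.4] op 0.247 g 39.9887090921402 q [-0.38  0.7   1.84  0.81  1.12 -0.96]
grasp [552.7   9.   56.8] F [ 14.    6.1 -17.4]
```

Emit:
{"name": "play_rows", "arguments": {"rows": [{"dp": [-0.05,0.02,0.05],"turn": [0,0,0],"fingers": 1},{"dp": [-0.264,-0.466,0.288],"turn": [0,0,0],"fingers": 1},{"dp": [-0.135,-0.571,0.159],"turn": [0,0,0],"fingers": 1},{"dp": [0,0,0],"turn": [0,0,0],"fingers": 1},{"dp": [0,0,0],"turn": [0,0,0],"fingers": 1}]}}

```text
clock: 16.05
eef_pos: [507.9, 22.8, 17.6]
tcp_rot: [-3.141, -0.783, 1.586]
contact_force: [-3.5, -7.6, -3.0]
opening: 0.246
grasp_force: 42.1
```

```bash
python3 -c "
from h import *
st(); gp()"
```

```text
t 16.05 p [507.9  22.8  17.6] rpy [-3.1408 -0.7831  1.5858] F [-3.5 -7.6 -3. ] op 0.246 g 42.10277616977692 q [-0.41  0.72  1.93  0.83  1.06 -1.05]
grasp [508.2   9.6  30.8] F [-3.5 -7.6 -3. ]
```

Emit:
{"name": "play_rows", "arguments": {"rows": [{"dp": [0.012,-0.608,0.012],"turn": [0,0,0],"fingers": 1},{"dp": [0.159,-0.571,-0.135],"turn": [0,0,0],"fingers": 1},{"dp": [0.288,-0.466,-0.264],"turn": [0,0,0],"fingers": 1},{"dp": [0,0,0],"turn": [0,0,0],"fingers": 1},{"dp": [0,0,0],"turn": [0,0,0],"fingers": 1}]}}

```text
clock: 16.47
eef_pos: [443.9, 23.1, 42.8]
tcp_rot: [3.137, -0.782, 1.588]
contact_force: [-3.0, -13.0, 4.1]
opening: 0.248
grasp_force: 44.0
```

```bash
python3 -c "
from h import *
st(); gp()"
```

```text
t 16.47 p [443.9  23.1  42.8] rpy [ 3.1372 -0.7817  1.5883] F [ -3.  -13.    4.1] op 0.248 g 44.01106417179108 q [-0.46  0.62  2.06  0.81  1.05 -1.1 ]
grasp [444.    9.9  56.1] F [ -3.  -13.    4.1]
```

Emit:
{"name": "play_rows", "arguments": {"rows": [{"dp": [0.36,-0.304,-0.39],"turn": [0,0,0],"fingers": 1},{"dp": [0.435,-0.106,-0.411],"turn": [0,0,0],"fingers": 1},{"dp": [0.435,0.106,-0.411],"turn": [0,0,0],"fingers": 1},{"dp": [0,0,0],"turn": [0,0,0],"fingers": 1},{"dp": [0,0,0],"turn": [0,0,0],"fingers": 1}]}}

```text
clock: 16.88
eef_pos: [433.4, 24.6, 113.0]
tcp_rot: [3.134, -0.784, 1.59]
contact_force: [5.3, -1.9, 2.4]
opening: 0.248
grasp_force: 43.7
```

```bash
python3 -c "
from h import *
st(); gp()"
```

```text
t 16.88 p [433.4  24.6 113. ] rpy [ 3.1344 -0.7836  1.5896] F [ 5.3 -1.9  2.4] op 0.248 g 43.68709981441498 q [-0.47  0.48  2.08  0.76  1.15 -1.  ]
grasp [433.5  11.4 126.2] F [ 5.3 -1.9  2.4]
```

Emit:
{"name": "play_rows", "arguments": {"rows": [{"dp": [0.384,0.304,-0.36],"turn": [0,0,0],"fingers": 1},{"dp": [0.288,0.466,-0.264],"turn": [0,0,0],"fingers": 1},{"dp": [0.159,0.571,-0.135],"turn": [0,0,0],"fingers": 1},{"dp": [0,0,0],"turn": [0,0,0],"fingers": 1}]}}

```text
clock: 17.22
eef_pos: [487.1, 27.9, 156.3]
tcp_rot: [3.139, -0.782, 1.589]
contact_force: [6.0, -1.2, -6.0]
opening: 0.246
grasp_force: 43.1
```

Emit:
{"name": "play_rows", "arguments": {"rows": [{"dp": [0.012,0.608,0.012],"turn": [0,0,0],"fingers": 1},{"dp": [-0.135,0.571,0.159],"turn": [0,0,0],"fingers": 1},{"dp": [0,0,0],"turn": [0,0,0],"fingers": 1},{"dp": [0,0,0],"turn": [0,0,0],"fingers": 1}]}}

```text
clock: 17.55
eef_pos: [532.5, 30.4, 147.9]
tcp_rot: [3.14, -0.786, 1.587]
contact_force: [4.4, 0.7, 0.5]
opening: 0.245
grasp_force: 43.5
```

```bash
python3 -c "
from h import *
st(); p=gp(); print(np.degrees(np.arctan2(p[2]-101,p[0]-498)),np.hypot(p[2]-101,p[0]-498))"
```

```text
t 17.55 p [532.5  30.4 147.9] rpy [ 3.1398 -0.7855  1.5866] F [4.4 0.7 0.5] op 0.245 g 43.5281503200531 q [-0.38  0.51  1.87  0.76  1.24 -0.83]
grasp [532.7  17.2 161.1] F [4.4 0.7 0.5]
60.0281291529205 69.39548799483248
```

Emit:
{"name": "play_rows", "arguments": {"rows": [{"dp": [-0.264,0.466,0.288],"turn": [0,0,0],"fingers": 1},{"dp": [-0.36,0.304,0.384],"turn": [0,0,0],"fingers": 1},{"dp": [-0.41,0.106,0.435],"turn": [0,0,0],"fingers": 1},{"dp": [0,0,0],"turn": [0,0,0],"fingers": 1},{"dp": [0,0,0],"turn": [0,0,0],"fingers": 1}], "force": 70}}

```text
clock: 17.97
eef_pos: [567.7, 33.2, 87.2]
tcp_rot: [3.14, -0.786, 1.584]
contact_force: [9.7, 8.1, -3.4]
opening: 0.238
grasp_force: 68.5
```

```bash
python3 -c "
from h import *
st(); p=gp(); print(np.degrees(np.arctan2(p[2]-101,p[0]-498)),np.hypot(p[2]-101,p[0]-498))"
```

```text
t 17.97 p [567.7  33.2  87.2] rpy [ 3.1396 -0.7861  1.5844] F [ 9.7  8.1 -3.4] op 0.238 g 68.54859709739685 q [-0.35  0.64  1.81  0.8   1.17 -0.88]
grasp [567.8  20.  100.4] F [ 9.7  8.1 -3.4]
-0.48756396150510967 69.85153065864142
```

Emit:
{"name": "play_rows", "arguments": {"rows": [{"dp": [-0.19,0.0,0.2],"turn": [0,0,0],"fingers": 1},{"dp": [0,0,0],"turn": [0,0,0],"fingers": 1},{"dp": [0,0,0],"turn": [0,0,0],"fingers": 1}]}}

```text
clock: 18.22
eef_pos: [567.2, 33.4, 77.5]
tcp_rot: [3.139, -0.787, 1.586]
contact_force: [5.7, 4.0, 1.6]
opening: 0.243
grasp_force: 69.6
```

Emit:
{"name": "play_rows", "arguments": {"rows": [{"dp": [-0.2,-0.06,0.21],"turn": [0,0,0],"fingers": 1},{"dp": [0,0,0],"turn": [0,0,0],"fingers": 1},{"dp": [0,0,0],"turn": [0,0,0],"fingers": 1},{"dp": [0,0,0],"turn": [0,0,0],"fingers": 1}]}}

```text
clock: 18.55
eef_pos: [565.2, 33.5, 67.1]
tcp_rot: [3.137, -0.787, 1.587]
contact_force: [4.3, 1.6, 9.8]
opening: 0.24
grasp_force: 70.3
```

```bash
python3 -c "
from h import *
st(); p=gp(); print(np.degrees(np.arctan2(p[2]-101,p[0]-498)),np.hypot(p[2]-101,p[0]-498))"
```

```text
t 18.55 p [565.2  33.5  67.1] rpy [ 3.1373 -0.7873  1.5871] F [4.3 1.6 9.8] op 0.24 g 70.29761910438538 q [-0.36  0.67  1.82  0.81  1.15 -0.91]
grasp [565.3  20.3  80.3] F [4.3 1.6 9.8]
-17.074890288813926 70.43514331370744
```

Emit:
{"name": "play_rows", "arguments": {"rows": [{"dp": [-0.11,-0.05,0.11],"turn": [0,0,0],"fingers": 1},{"dp": [0,0,0],"turn": [0,0,0],"fingers": 1},{"dp": [0,0,0],"turn": [0,0,0],"fingers": 1},{"dp": [0,0,0],"turn": [0,0,0],"fingers": 1}]}}

```text
clock: 18.88
eef_pos: [563.5, 33.5, 61.7]
tcp_rot: [3.136, -0.788, 1.588]
contact_force: [3.5, -0.3, 14.9]
opening: 0.242
grasp_force: 70.7
```

```bash
python3 -c "
from h import *
st(); p=gp(); print(np.degrees(np.arctan2(p[2]-101,p[0]-498)),np.hypot(p[2]-101,p[0]-498))"
```

```text
t 18.88 p [563.5  33.5  61.7] rpy [ 3.1362 -0.7882  1.5878] F [ 3.5 -0.3 14.9] op 0.242 g 70.72302103042603 q [-0.36  0.68  1.83  0.82  1.14 -0.92]
grasp [563.7  20.3  74.9] F [ 3.5 -0.3 14.9]
-21.651574631234485 70.65100442081528
```

Emit:
{"name": "play_rows", "arguments": {"rows": [{"dp": [0,0,0],"turn": [0,0,0],"fingers": 0.5},{"dp": [0,0,0],"turn": [0,0,0],"fingers": 0.4},{"dp": [0,0,0],"turn": [0,0,0],"fingers": 0.4},{"dp": [0,0,-0.5],"turn": [0,0,0],"fingers": 0.4},{"dp": [0,0,-0.9],"turn": [0,0,0],"fingers": 0.3}]}}

```text
clock: 19.3
eef_pos: [559.7, -4.2, 96.5]
tcp_rot: [-3.133, -0.788, 1.582]
contact_force: [-0.1, -0.5, -0.5]
opening: 0.696
grasp_force: 0.0
```

Emit:
{"name": "play_rows", "arguments": {"rows": [{"dp": [0,0,-0.9],"turn": [0,0,0],"fingers": 0.2},{"dp": [0,0,-0.9],"turn": [0,0,0],"fingers": 0},{"dp": [0,0,-0.9],"turn": [0,0,0],"fingers": 0},{"dp": [0,0,-0.9],"turn": [0,0,0],"fingers": 0},{"dp": [0,0,0],"turn": [0,0,0],"fingers": 0}]}}

```text
clock: 19.72
eef_pos: [566.0, -112.7, 204.3]
tcp_rot: [3.133, -0.781, 1.589]
contact_force: [1.0, -0.3, 0.2]
opening: 0.998
grasp_force: 0.0
```

Emit:
{"name": "play_rows", "arguments": {"rows": [{"dp": [0,0,0],"turn": [0,-0.9,0],"fingers": 0},{"dp": [0,0,0],"turn": [0,-0.9,0],"fingers": 0},{"dp": [0,0,0],"turn": [0,-0.9,0],"fingers": 0},{"dp": [0,0,0],"turn": [0,-0.9,0],"fingers": 0},{"dp": [0,0,0],"turn": [0,-0.9,0],"fingers": 0}]}}

```text
clock: 20.13
eef_pos: [563.7, -108.0, 199.7]
tcp_rot: [3.141, -0.31, 1.586]
contact_force: [-0.2, 0.1, -0.4]
opening: 0.997
grasp_force: 0.0
```

Emit:
{"name": "play_rows", "arguments": {"rows": [{"dp": [0,0,0],"turn": [0,-0.9,0],"fingers": 0},{"dp": [0,0,0],"turn": [0,-0.9,0],"fingers": 0},{"dp": [0,0,0],"turn": [0,-0.9,0],"fingers": 0},{"dp": [0,0,0],"turn": [0,-0.33,0],"fingers": 0},{"dp": [0,0,0],"turn": [0,0,0],"fingers": 0}]}}

```text
clock: 20.55
eef_pos: [563.2, -106.0, 199.5]
tcp_rot: [-3.14, 0.004, 1.589]
contact_force: [-0.3, 0.5, -0.4]
opening: 0.997
grasp_force: 0.0
```

```bash
cat >> h.py <<'E'
def mask(g,n):
    a=g['pixels'].astype(int); R,G,B=a[...,0],a[...,1],a[...,2]; hs=cv2.cvtColor(g['pixels'],cv2.COLOR_RGB2HSV).astype(int)
    return {'blue':(hs[...,0]>103)&(hs[...,0]<122)&(hs[...,1]>110)&(B>90),'green':(hs[...,0]>45)&(hs[...,0]<80)&(hs[...,1]>60)}[n]
def rect(g,m,z,roi=(0,0,640,480)):
    u0,v0,u1,v1=roi; mm=np.zeros(m.shape,np.uint8); mm[v0:v1,u0:u1]=m[v0:v1,u0:u1]
    mm=cv2.morphologyEx(mm,cv2.MORPH_OPEN,np.ones((3,3)))
    c=max(cv2.findContours(mm,0,1)[0],key=cv2.contourArea); q=cv2.minAreaRect(c); w=np.array([onz(g,u,v,z) for u,v in cv2.boxPoints(q)])
    e=sorted([w[1]-w[0],w[2]-w[1]],key=np.linalg.norm)
    print('px',np.round(q[0],1),'c',w.mean(0).round(1),'size',[round(np.linalg.norm(x),1) for x in e],'yaw',np.degrees(np.arctan2(e[1][1],e[1][0])).round(1)); return w
E
python3 - <<'E'
from h import *
st(); t=save('top','top8'); save('side','side8')
R=(340,190,540,320)
rect(t,mask(t,'blue'),15,R); rect(t,mask(t,'green'),15,R); rect(t,t['pixels'].min(2)>228,145,(205,205,240,280))
cv2.imwrite('pics/top8.png',cv2.resize(t['pixels'][190:320,180:480][:,:,::-1],None,fx=2.6,fy=2.6,interpolation=cv2.INTER_CUBIC))
E
```

```text
t 20.55 p [ 563.2 -106.   199.5] rpy [-3.1402  0.0044  1.5891] F [-0.3  0.5 -0.4] op 0.997 g 0.0 q [-0.19  0.31  1.78 -0.01  1.06 -0.2 ]
px [445.  282.8] c [ 404.1 -331.1   15. ] size [np.float64(47.4), np.float64(61.4)] yaw -58.0Traceback (most recent call last):
  File "<stdin>", line 4, in <module>
  File "h.py", line 27, in rect
    c=max(cv2.findContours(mm,0,1)[0],key=cv2.contourArea); q=cv2.minAreaRect(c); w=np.array([onz(g,u,v,z) for u,v in cv2.boxPoints(q)])
ValueError: max() iterable argument is empty
```

View pics/top8.png

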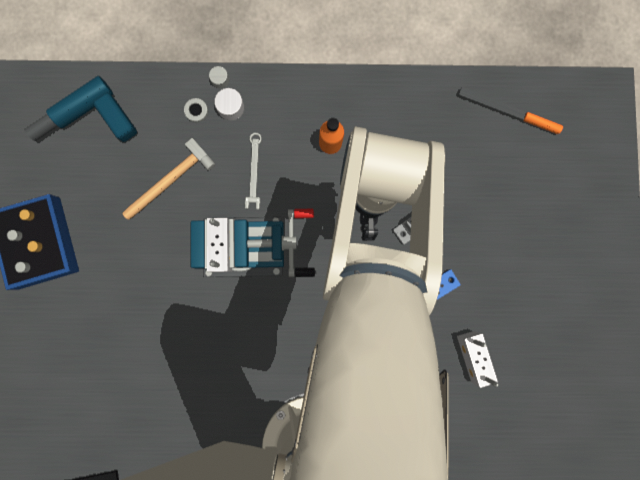

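Run:
```python
from h import *
for f in ('top6','top8'):
    t=load(f); print(f); m=t['pixels'].min(2)>238; rect(t,m,145,(200,212,235,278))
    c=np.argwhere(m[212:278,200:235]); print(t['pixels'][[225,250,268],203:235].min(2).tolist(), t['pixels'][212:224,215].min(1).tolist(), t['pixels'][266:278,215].min(1).tolist())
plan([389,-307.5,120],[np.pi,0,np.radians(121.7)])
t=load('side8'); hs=cv2.cvtColor(t['pixels'],cv2.COLOR_RGB2HSV); m=((hs[...,0]>18)&(hs[...,0]<36)&(hs[...,1]>90)&(hs[...,2]>80)).astype(np.uint8)
n,_,s,c=cv2.connectedComponentsWithStats(m); print([(c[i].round().tolist(),int(s[i,4])) for i in range(1,n) if s[i,4]>40])
```

```text
top6
px [219.5 244.5] c [486.7 212.  145. ] size [np.float64(42.7), np.float64(114.7)] yaw -178.8
[[40, 79, 219, 215, 215, 216, 133, 243, 243, 242, 245, 231, 229, 222, 144, 116, 104, 117, 169, 237, 246, 245, 241, 243, 245, 246, 248, 147, 122, 126, 121, 82], [47, 79, 218, 220, 221, 220, 154, 240, 243, 243, 244, 245, 244, 245, 246, 221, 187, 202, 245, 249, 247, 245, 242, 245, 247, 248, 249, 155, 124, 125, 119, 75], [39, 70, 168, 169, 145, 149, 205, 246, 246, 247, 248, 250, 249, 249, 250, 251, 248, 250, 250, 250, 249, 247, 246, 247, 249, 250, 219, 139, 123, 123, 126, 165]] [98, 98, 96, 97, 96, 105, 117, 140, 158, 151, 134, 104] [155, 236, 249, 250, 236, 164, 106, 101, 106, 104, 94, 97]
top8Traceback (most recent call last):
  File "<stdin>", line 3, in <module>
  File "h.py", line 27, in rect
    c=max(cv2.findContours(mm,0,1)[0],key=cv2.contourArea); q=cv2.minAreaRect(c); w=np.array([onz(g,u,v,z) for u,v in cv2.boxPoints(q)])
ValueError: max() iterable argument is empty
```

Run:
```python
from h import *
t=load('top8'); P=t['pixels'].min(2)
print(P[[232,250,262],200:240].tolist()); print(P[212:226,220].tolist(),P[262:280,220].tolist(),P[212:226,212].tolist(),P[262:280,212].tolist())
plan([389,-307.5,120],[np.pi,0,np.radians(121.7)])
t=load('side8'); hs=cv2.cvtColor(t['pixels'],cv2.COLOR_RGB2HSV); m=((hs[...,0]>18)&(hs[...,0]<36)&(hs[...,1]>90)&(hs[...,2]>80)).astype(np.uint8)
n,_,s,c=cv2.connectedComponentsWithStats(m); print([(c[i].round().tolist(),int(s[i,4])) for i in range(1,n) if s[i,4]>40])
```

```text
[[43, 47, 45, 37, 70, 194, 195, 223, 225, 225, 228, 230, 230, 229, 229, 229, 230, 231, 231, 232, 233, 231, 228, 227, 232, 234, 235, 138, 110, 145, 186, 195, 195, 130, 53, 38, 39, 43, 44, 46], [48, 47, 48, 39, 69, 192, 199, 234, 229, 226, 228, 230, 230, 231, 232, 231, 196, 179, 210, 234, 237, 233, 229, 228, 232, 234, 237, 160, 115, 156, 188, 196, 198, 157, 68, 39, 42, 44, 44, 47], [48, 50, 51, 41, 70, 194, 200, 236, 233, 181, 112, 115, 112, 109, 91, 97, 106, 166, 201, 234, 239, 235, 232, 231, 233, 236, 237, 181, 120, 136, 186, 197, 200, 168, 76, 39, 42, 45, 49, 47]]
[85, 84, 84, 83, 82, 108, 210, 235, 232, 233, 230, 230, 229, 230] [239, 238, 235, 236, 237, 239, 239, 240, 241, 178, 99, 90, 93, 93, 75, 82, 90, 89] [86, 87, 85, 86, 83, 79, 115, 113, 109, 126, 122, 96, 111, 205] [112, 141, 143, 127, 142, 219, 237, 238, 237, 176, 105, 98, 95, 91, 83, 85, 89, 89]
turn [-0.02  0.01 -5.12] rows 5.1 | dp [-1.968 -6.346  1.985] rows 6.3
[([104.0, 438.0], 185), ([136.0, 451.0], 180)]
```

Emit:
{"name": "play_rows", "arguments": {"rows": [{"dp": [0,0,0],"turn": [0,0,-0.9],"fingers": 0},{"dp": [0,0,0],"turn": [0,0,-0.9],"fingers": 0},{"dp": [0,0,0],"turn": [0,0,-0.9],"fingers": 0},{"dp": [0,0,0],"turn": [0,0,-0.9],"fingers": 0},{"dp": [0,0,0],"turn": [0,0,-0.9],"fingers": 0}]}}

```text
clock: 21.07
eef_pos: [563.8, -108.7, 199.4]
tcp_rot: [-3.14, 0.001, 2.061]
contact_force: [0.1, -0.3, 1.0]
opening: 0.998
grasp_force: 0.0
```

Emit:
{"name": "play_rows", "arguments": {"rows": [{"dp": [0,0,0],"turn": [0,0,-0.62],"fingers": 0},{"dp": [-0.246,-0.793,0],"turn": [0,0,0],"fingers": 0},{"dp": [-0.246,-0.793,0],"turn": [0,0,0],"fingers": 0},{"dp": [-0.246,-0.793,0],"turn": [0,0,0],"fingers": 0},{"dp": [-0.246,-0.793,0],"turn": [0,0,0],"fingers": 0}]}}

```text
clock: 21.48
eef_pos: [475.3, -209.2, 199.7]
tcp_rot: [-3.14, 0.001, 2.122]
contact_force: [0.2, -0.5, 0.9]
opening: 1.001
grasp_force: 0.0
```

Emit:
{"name": "play_rows", "arguments": {"rows": [{"dp": [-0.246,-0.793,0],"turn": [0,0,0],"fingers": 0},{"dp": [-0.246,-0.793,0],"turn": [0,0,0],"fingers": 0},{"dp": [-0.246,-0.793,0.4],"turn": [0,0,0],"fingers": 0},{"dp": [-0.246,-0.793,0.6],"turn": [0,0,0],"fingers": 0},{"dp": [0,0,0.6],"turn": [0,0,0],"fingers": 0}]}}

```text
clock: 21.9
eef_pos: [386.1, -312.0, 136.2]
tcp_rot: [-3.14, 0.003, 2.118]
contact_force: [1.3, -0.0, 0.0]
opening: 1.003
grasp_force: 0.0
```

Emit:
{"name": "play_rows", "arguments": {"rows": [{"dp": [0,0,0.4],"turn": [0,0,0],"fingers": 0},{"dp": [0,0,0],"turn": [0,0,0],"fingers": 0},{"dp": [0,0,0],"turn": [0,0,0],"fingers": 0},{"dp": [0,0,0],"turn": [0,0,0],"fingers": 0},{"dp": [0,0,0],"turn": [0,0,0],"fingers": 0}]}}

```text
clock: 22.32
eef_pos: [390.2, -308.6, 121.7]
tcp_rot: [-3.141, 0.004, 2.122]
contact_force: [-0.4, -0.1, -0.1]
opening: 0.997
grasp_force: 0.0
```

Run:
```python
from h import *
st(); plan([389,-307.5,2],[np.pi,0,np.radians(121.7)]); t=save('top','top9'); g=save('side','side9')
for gg in (t,g):
  for n in ('blue','green'):
    try: rect(gg,mask(gg,n),15,(340,190,540,320))
    except Exception as e: print(n,'none')
```

```text
t 22.32 p [ 390.2 -308.6  121.7] rpy [-3.1408  0.0041  2.1224] F [-0.4 -0.1 -0.1] op 0.997 g 0.0 q [-0.67  0.3   2.   -0.    0.84 -1.22]
turn [-0.01  0.04 -0.02] rows 0.0 | dp [ 0.039 -0.012  2.994] rows 3.0
px [430.3 291.9] c [ 381.2 -293.9   15. ] size [np.float64(47.3), np.float64(93.8)] yaw -58.0
px [372.1 275.4] c [ 421.8 -147.4   15. ] size [np.float64(47.9), np.float64(121.1)] yaw -31.3
px [401.2 228.5] c [ 384.5 -302.3   15. ] size [np.float64(50.7), np.float64(135.7)] yaw 121.4
px [368.3 251.5] c [ 418.2 -146.9   15. ] size [np.float64(62.4), np.float64(139.2)] yaw 147.7
```

Emit:
{"name": "play_rows", "arguments": {"rows": [{"dp": [0.04,-0.01,0.5],"turn": [0,0.04,0],"fingers": 0},{"dp": [0,0,0.8],"turn": [0,0,0],"fingers": 0},{"dp": [0,0,0.8],"turn": [0,0,0],"fingers": 0},{"dp": [0,0,0.5],"turn": [0,0,0],"fingers": 0},{"dp": [0,0,0.1],"turn": [0,0,0],"fingers": 0}]}}

```text
clock: 22.83
eef_pos: [387.0, -305.7, 10.3]
tcp_rot: [-3.139, -0.005, 2.123]
contact_force: [-1.1, 0.9, 0.6]
opening: 0.999
grasp_force: 0.0
```

Emit:
{"name": "play_rows", "arguments": {"rows": [{"dp": [0,0,0],"turn": [0,0,0],"fingers": 0},{"dp": [0,0,0],"turn": [0,0,0],"fingers": 0},{"dp": [0,0,0],"turn": [0,0,0],"fingers": 0},{"dp": [0,0,0],"turn": [0,0,0],"fingers": 0}]}}

```text
clock: 23.17
eef_pos: [389.1, -307.7, 14.2]
tcp_rot: [-3.141, 0.001, 2.122]
contact_force: [-0.5, -0.7, 0.0]
opening: 0.996
grasp_force: 0.0
```

Emit:
{"name": "play_rows", "arguments": {"rows": [{"dp": [0,0,0.15],"turn": [0,0,0],"fingers": 0},{"dp": [0,0,0.12],"turn": [0,0,0],"fingers": 0},{"dp": [0,0,0],"turn": [0,0,0],"fingers": 0.2},{"dp": [0,0,0],"turn": [0,0,0],"fingers": 0.3},{"dp": [0,0,0],"turn": [0,0,0],"fingers": 0.3}], "force": 60}}

```text
clock: 23.58
eef_pos: [388.0, -307.0, 1.7]
tcp_rot: [-3.14, -0.002, 2.122]
contact_force: [-0.6, -0.0, -0.5]
opening: 0.7
grasp_force: 0.0
```

Emit:
{"name": "play_rows", "arguments": {"rows": [{"dp": [0,0,0],"turn": [0,0,0],"fingers": 0.45},{"dp": [0,0,0],"turn": [0,0,0],"fingers": 1},{"dp": [0,0,0],"turn": [0,0,0],"fingers": 1},{"dp": [0,0,0],"turn": [0,0,0],"fingers": 1},{"dp": [0,0,0],"turn": [0,0,0],"fingers": 1}]}}

```text
clock: 24.0
eef_pos: [388.2, -307.1, 2.3]
tcp_rot: [-3.14, -0.001, 2.122]
contact_force: [-1.4, 0.3, 6.1]
opening: 0.516
grasp_force: 61.6
```

Run:
```python
from h import *
st(); s=r.sense(); print(s['wrist_torque'])
```

```text
t 24.0 p [ 388.2 -307.1    2.3] rpy [-3.1401e+00 -1.3000e-03  2.1221e+00] F [-1.4  0.3  6.1] op 0.516 g 61.58655881881714 q [-0.67  0.51  2.06 -0.    0.58 -1.22]
[0.2473907  0.11207657 0.04497839]
```

Emit:
{"name": "play_rows", "arguments": {"rows": [{"dp": [0,0,-0.2],"turn": [0,0,0],"fingers": 1},{"dp": [0,0,-0.6],"turn": [0,0,0],"fingers": 1},{"dp": [0,0,-0.9],"turn": [0,0,0],"fingers": 1},{"dp": [0,0,-0.9],"turn": [0,0,0],"fingers": 1},{"dp": [0,0,-0.9],"turn": [0,0,0],"fingers": 1}]}}

```text
clock: 24.42
eef_pos: [387.8, -306.6, 143.5]
tcp_rot: [-3.14, -0.003, 2.122]
contact_force: [0.7, -0.8, -2.0]
opening: 0.518
grasp_force: 62.0
```

Emit:
{"name": "play_rows", "arguments": {"rows": [{"dp": [0,0,-0.9],"turn": [0,0,0],"fingers": 1},{"dp": [0,0,-0.9],"turn": [0,0,0],"fingers": 1},{"dp": [0,0,-0.8],"turn": [0,0,0],"fingers": 1},{"dp": [0,0,0],"turn": [0,0,-0.8],"fingers": 1},{"dp": [0,0,0],"turn": [0,0,-0.9],"fingers": 1}]}}

```text
clock: 24.83
eef_pos: [389.4, -307.7, 248.8]
tcp_rot: [-3.141, 0.003, 2.304]
contact_force: [-0.9, -0.3, -1.9]
opening: 0.517
grasp_force: 62.1
```

Emit:
{"name": "play_rows", "arguments": {"rows": [{"dp": [0,0,0],"turn": [0,0,-0.9],"fingers": 1},{"dp": [0,0,0],"turn": [0,0,-0.9],"fingers": 1},{"dp": [0,0,0],"turn": [0,0,-0.9],"fingers": 1},{"dp": [0,0,0],"turn": [0,0,-0.9],"fingers": 1},{"dp": [0,0,0],"turn": [0,0,-0.9],"fingers": 1}]}}

```text
clock: 25.25
eef_pos: [388.2, -306.8, 246.1]
tcp_rot: [-3.141, -0.003, 2.776]
contact_force: [0.3, 0.0, -1.8]
opening: 0.519
grasp_force: 62.1
```

Emit:
{"name": "play_rows", "arguments": {"rows": [{"dp": [0,0,0],"turn": [0,0,-0.9],"fingers": 1},{"dp": [0,0,0],"turn": [0,0,-0.9],"fingers": 1},{"dp": [0,0,0],"turn": [0,0,-0.9],"fingers": 1},{"dp": [0,0,0],"turn": [0,0,-0.9],"fingers": 1},{"dp": [0,0,0],"turn": [0,0,0],"fingers": 1}]}}

```text
clock: 25.67
eef_pos: [388.2, -306.8, 246.0]
tcp_rot: [3.141, -0.003, -3.131]
contact_force: [0.7, 0.0, -2.0]
opening: 0.519
grasp_force: 62.1
```

Run:
```python
from h import *
st(); plan([489,218,250],[np.pi,0,np.radians(181.2)]); t=save('top','top10')
rect(t,mask(t,'green'),15,(340,190,540,320))
```

```text
t 25.67 p [ 388.2 -306.8  246. ] rpy [ 3.1409e+00 -2.5000e-03 -3.1306e+00] F [ 0.7  0.  -2. ] op 0.519 g 62.06083059310913 q [-0.67  0.13  1.89 -0.    1.12 -2.25]
turn [ 0.01 -0.02 -0.09] rows 0.1 | dp [-2.794 13.065 -0.099] rows 13.1
px [372.1 275.4] c [ 421.8 -147.3   15. ] size [np.float64(48.0), np.float64(121.1)] yaw -31.0
```

Emit:
{"name": "play_rows", "arguments": {"rows": [{"dp": [-0.064,0.3,0],"turn": [0,0,-0.09],"fingers": 1},{"dp": [-0.128,0.6,0],"turn": [0,0,0],"fingers": 1},{"dp": [-0.182,0.85,0],"turn": [0,0,0],"fingers": 1},{"dp": [-0.182,0.85,0],"turn": [0,0,0],"fingers": 1},{"dp": [-0.182,0.85,0],"turn": [0,0,0],"fingers": 1}]}}

```text
clock: 26.13
eef_pos: [415.7, -166.8, 245.9]
tcp_rot: [3.141, -0.002, -3.129]
contact_force: [1.5, 0.5, -1.9]
opening: 0.515
grasp_force: 62.1
```

Emit:
{"name": "play_rows", "arguments": {"rows": [{"dp": [-0.182,0.85,0],"turn": [0,0,0],"fingers": 1},{"dp": [-0.182,0.85,0],"turn": [0,0,0],"fingers": 1},{"dp": [-0.182,0.85,0],"turn": [0,0,0],"fingers": 1},{"dp": [-0.182,0.85,0],"turn": [0,0,0],"fingers": 1},{"dp": [-0.182,0.85,0],"turn": [0,0,0],"fingers": 1}]}}

```text
clock: 26.55
eef_pos: [449.1, 4.1, 246.1]
tcp_rot: [3.141, -0.002, -3.128]
contact_force: [0.4, -0.4, -2.4]
opening: 0.518
grasp_force: 62.1
```

Emit:
{"name": "play_rows", "arguments": {"rows": [{"dp": [-0.182,0.85,0],"turn": [0,0,0],"fingers": 1},{"dp": [-0.182,0.85,0],"turn": [0,0,0],"fingers": 1},{"dp": [-0.182,0.85,0],"turn": [0,0,0],"fingers": 1},{"dp": [-0.182,0.85,0],"turn": [0,0,0],"fingers": 1},{"dp": [-0.182,0.85,0],"turn": [0,0,0],"fingers": 1}]}}

```text
clock: 26.97
eef_pos: [482.6, 174.7, 246.0]
tcp_rot: [3.141, -0.002, -3.128]
contact_force: [1.0, -0.6, -2.6]
opening: 0.524
grasp_force: 62.1
```

Emit:
{"name": "play_rows", "arguments": {"rows": [{"dp": [-0.128,0.6,0],"turn": [0,0,0],"fingers": 1},{"dp": [-0.08,0.35,0],"turn": [0,0,0],"fingers": 1},{"dp": [0,0,0],"turn": [0,0,0],"fingers": 1},{"dp": [0,0,0],"turn": [0,0,0],"fingers": 1},{"dp": [0,0,0],"turn": [0,0,0],"fingers": 1}]}}

```text
clock: 27.38
eef_pos: [490.4, 209.6, 245.7]
tcp_rot: [-3.141, -0.003, -3.126]
contact_force: [0.7, 0.4, -2.0]
opening: 0.517
grasp_force: 62.1
```

Emit:
{"name": "play_rows", "arguments": {"rows": [{"dp": [0,0,0],"turn": [0,0,0],"fingers": 1},{"dp": [0,0,0],"turn": [0,0,0],"fingers": 1},{"dp": [0,0,0],"turn": [0,0,0],"fingers": 1}]}}

```text
clock: 27.63
eef_pos: [491.0, 209.7, 246.0]
tcp_rot: [3.141, -0.002, -3.127]
contact_force: [-1.6, -0.3, -1.6]
opening: 0.515
grasp_force: 62.1
```

Run:
```python
from h import *
st(); plan([489,218,214],[np.pi,0,np.radians(181.2)])
```

```text
t 27.63 p [491.  209.7 246. ] rpy [ 3.1412e+00 -2.0000e-03 -3.1269e+00] F [-1.6 -0.3 -1.6] op 0.515 g 62.098445892333984 q [ 0.4   0.2   1.81  0.    1.14 -1.19]
turn [ 0.   -0.02 -0.06] rows 0.1 | dp [0.045 0.21  0.8  ] rows 0.8
```

Emit:
{"name": "play_rows", "arguments": {"rows": [{"dp": [0.045,0.21,0.3],"turn": [0,-0.02,-0.06],"fingers": 1},{"dp": [0,0,0.4],"turn": [0,0,0],"fingers": 1},{"dp": [0,0,0.1],"turn": [0,0,0],"fingers": 1},{"dp": [0,0,0],"turn": [0,0,0],"fingers": 1},{"dp": [0,0,0],"turn": [0,0,0],"fingers": 1}]}}

```text
clock: 28.05
eef_pos: [489.1, 218.6, 214.1]
tcp_rot: [3.141, -0.0, -3.12]
contact_force: [0.2, -0.2, -2.5]
opening: 0.516
grasp_force: 62.1
```

Emit:
{"name": "play_rows", "arguments": {"rows": [{"dp": [0,0,0],"turn": [0,0,0],"fingers": 1},{"dp": [0,0,0],"turn": [0,0,0],"fingers": 1},{"dp": [0,0,0],"turn": [0,0,0],"fingers": 1},{"dp": [0,0,0],"turn": [0,0,0],"fingers": 1}]}}

```text
clock: 28.38
eef_pos: [489.2, 219.0, 214.3]
tcp_rot: [3.141, 0.001, -3.119]
contact_force: [-0.7, -0.4, -2.5]
opening: 0.52
grasp_force: 62.1
```

Run:
```python
from h import *
st(); plan([489,218,205],[np.pi,0,np.radians(181.2)]); t=save('top','top11'); g=save('side','side11')
for p in ([443.4,217,205],[535.4,219,205]): print(np.round(proj(g,p)),np.round(proj(t,p)))
a=g['pixels'][225:315,215:335]; b=t['pixels'][200:290,165:285]
cv2.imwrite('pics/c11.png',cv2.resize(np.hstack([a,b])[:,:,::-1],None,fx=3.3,fy=3.3,interpolation=cv2.INTER_CUBIC))
```

```text
t 28.38 p [489.2 219.  214.3] rpy [ 3.1409e+00  6.0000e-04 -3.1192e+00] F [-0.7 -0.4 -2.5] op 0.52 g 62.06076264381409 q [ 0.42  0.23  1.84  0.    1.07 -1.18]
turn [0.01 0.01 0.01] rows 0.0 | dp [ 0.007 -0.024  0.233] rows 0.2
[286. 281.] [211. 263.]
[257. 265.] [211. 219.]
```

View pics/c11.png

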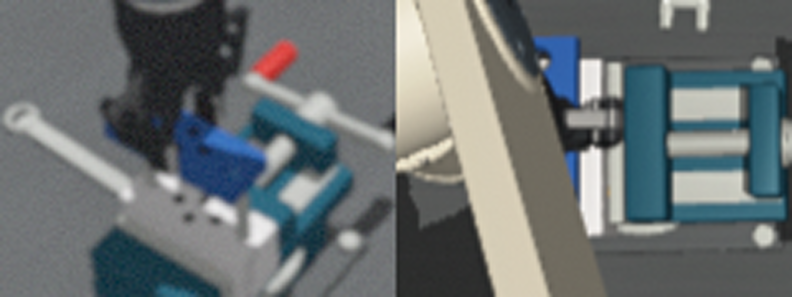

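Side crop: blue plate at (225,155) hangs level just above the dowel tips. Lowering and feeling for contact.

Emit:
{"name": "play_rows", "arguments": {"rows": [{"dp": [0.01,-0.02,0.12],"turn": [0,0,0],"fingers": 1},{"dp": [0,0,0.12],"turn": [0,0,0],"fingers": 1},{"dp": [0,0,0],"turn": [0,0,0],"fingers": 1},{"dp": [0,0,0],"turn": [0,0,0],"fingers": 1}]}}

```text
clock: 28.82
eef_pos: [488.3, 218.0, 203.7]
tcp_rot: [3.142, -0.001, -3.119]
contact_force: [-0.3, -0.1, -2.0]
opening: 0.517
grasp_force: 62.1
```

Emit:
{"name": "play_rows", "arguments": {"rows": [{"dp": [0,0,0.08],"turn": [0,0,0],"fingers": 1},{"dp": [0,0,0],"turn": [0,0,0],"fingers": 1},{"dp": [0,0,0],"turn": [0,0,0],"fingers": 1}]}}

```text
clock: 29.07
eef_pos: [488.6, 218.1, 200.9]
tcp_rot: [3.141, -0.0, -3.119]
contact_force: [-0.0, -0.9, -1.6]
opening: 0.517
grasp_force: 62.1
```

Emit:
{"name": "play_rows", "arguments": {"rows": [{"dp": [0,0,0.08],"turn": [0,0,0],"fingers": 1},{"dp": [0,0,0],"turn": [0,0,0],"fingers": 1},{"dp": [0,0,0],"turn": [0,0,0],"fingers": 1}]}}

```text
clock: 29.32
eef_pos: [488.2, 218.0, 197.6]
tcp_rot: [3.141, -0.001, -3.119]
contact_force: [-1.6, 0.4, -2.8]
opening: 0.514
grasp_force: 62.1
```

```bash
python3 -c "
from h import *
st(); print(r.sense()['wrist_torque'].round(2))"
```

```text
t 29.32 p [488.2 218.  197.6] rpy [ 3.1415e+00 -9.0000e-04 -3.1191e+00] F [-1.6  0.4 -2.8] op 0.514 g 62.138553857803345 q [ 0.42  0.25  1.86  0.    1.03 -1.18]
[-0.06  0.31  0.05]
```

Emit:
{"name": "play_rows", "arguments": {"rows": [{"dp": [0,0,0.1],"turn": [0,0,0],"fingers": 1},{"dp": [0,0,0],"turn": [0,0,0],"fingers": 1},{"dp": [0,0,0],"turn": [0,0,0],"fingers": 1}]}}

```text
clock: 29.57
eef_pos: [487.9, 217.9, 193.2]
tcp_rot: [-3.141, -0.002, -3.119]
contact_force: [-4.0, -1.8, -4.4]
opening: 0.517
grasp_force: 61.9
```

Emit:
{"name": "play_rows", "arguments": {"rows": [{"dp": [0,0,0.12],"turn": [0,0,0],"fingers": 1},{"dp": [0,0,0],"turn": [0,0,0],"fingers": 1},{"dp": [0,0,0],"turn": [0,0,0],"fingers": 1}]}}

```text
clock: 29.82
eef_pos: [487.9, 217.9, 188.6]
tcp_rot: [-3.141, -0.002, -3.119]
contact_force: [-4.4, -1.6, -4.1]
opening: 0.521
grasp_force: 61.9
```

```bash
python3 -c "
from h import *
st(); print(r.sense()['wrist_torque'].round(2))"
```

```text
t 29.82 p [487.9 217.9 188.6] rpy [-3.1414e+00 -1.7000e-03 -3.1190e+00] F [-4.4 -1.6 -4.1] op 0.521 g 61.893149614334106 q [ 0.42  0.26  1.87  0.    1.01 -1.18]
[-0.31  0.76  0.05]
```

Emit:
{"name": "play_rows", "arguments": {"rows": [{"dp": [0.015,0,0.2],"turn": [0,0,0],"fingers": 1},{"dp": [0,0,0.2],"turn": [0,0,0],"fingers": 1},{"dp": [0,0,0],"turn": [0,0,0],"fingers": 1},{"dp": [0,0,0],"turn": [0,0,0],"fingers": 1}]}}

```text
clock: 30.15
eef_pos: [487.8, 218.0, 172.8]
tcp_rot: [3.142, -0.001, -3.119]
contact_force: [-4.2, -1.0, -5.4]
opening: 0.52
grasp_force: 61.8
```

Emit:
{"name": "play_rows", "arguments": {"rows": [{"dp": [0,0,0.2],"turn": [0,0,0],"fingers": 1},{"dp": [0,0,0.15],"turn": [0,0,0],"fingers": 1},{"dp": [0,0,0],"turn": [0,0,0],"fingers": 1},{"dp": [0,0,0],"turn": [0,0,0],"fingers": 1}]}}

```text
clock: 30.48
eef_pos: [487.8, 218.0, 159.1]
tcp_rot: [3.141, -0.001, -3.119]
contact_force: [-3.5, -1.6, -5.7]
opening: 0.518
grasp_force: 61.8
```

Emit:
{"name": "play_rows", "arguments": {"rows": [{"dp": [0,0,0.15],"turn": [0,0,0],"fingers": 1},{"dp": [0,0,0],"turn": [0,0,0],"fingers": 1},{"dp": [0,0,0],"turn": [0,0,0],"fingers": 1},{"dp": [0,0,0],"turn": [0,0,0],"fingers": 1}]}}

```text
clock: 30.82
eef_pos: [487.8, 218.0, 153.3]
tcp_rot: [3.141, -0.001, -3.119]
contact_force: [-5.7, -3.0, -3.1]
opening: 0.522
grasp_force: 62.0
```

Emit:
{"name": "play_rows", "arguments": {"rows": [{"dp": [0.01,0,0.1],"turn": [0,0,0],"fingers": 1},{"dp": [0,0,0],"turn": [0,0,0],"fingers": 1},{"dp": [0,0,0],"turn": [0,0,0],"fingers": 1},{"dp": [0,0,0],"turn": [0,0,0],"fingers": 1}]}}

```text
clock: 31.15
eef_pos: [487.8, 218.1, 149.4]
tcp_rot: [3.141, 0.0, -3.119]
contact_force: [-4.2, -3.1, -1.2]
opening: 0.521
grasp_force: 62.2
```

Emit:
{"name": "play_rows", "arguments": {"rows": [{"dp": [0,0,0.06],"turn": [0,0,0],"fingers": 1},{"dp": [0,0,0],"turn": [0,0,0],"fingers": 1},{"dp": [0,0,0],"turn": [0,0,0],"fingers": 1},{"dp": [0,0,0],"turn": [0,0,0],"fingers": 1}]}}

```text
clock: 31.48
eef_pos: [487.8, 218.1, 147.4]
tcp_rot: [3.141, 0.0, -3.119]
contact_force: [-4.5, -2.8, 3.5]
opening: 0.521
grasp_force: 62.7
```

Emit:
{"name": "play_rows", "arguments": {"rows": [{"dp": [0,0,0.05],"turn": [0,0,0],"fingers": 1},{"dp": [0,0,0],"turn": [0,0,0],"fingers": 1},{"dp": [0,0,0],"turn": [0,0,0],"fingers": 1},{"dp": [0,0,0],"turn": [0,0,0],"fingers": 1}]}}

```text
clock: 31.82
eef_pos: [487.8, 218.2, 147.2]
tcp_rot: [3.141, 0.001, -3.119]
contact_force: [-12.7, -6.3, 25.0]
opening: 0.522
grasp_force: 65.1
```

Emit:
{"name": "play_rows", "arguments": {"rows": [{"dp": [0,0,0],"turn": [0,0,0],"fingers": 0.35},{"dp": [0,0,0],"turn": [0,0,0],"fingers": 0.3},{"dp": [0,0,0],"turn": [0,0,0],"fingers": 0.3},{"dp": [0,0,0],"turn": [0,0,0],"fingers": 0.3}]}}

```text
clock: 32.15
eef_pos: [488.6, 218.6, 145.0]
tcp_rot: [3.14, 0.002, -3.119]
contact_force: [0.2, 0.7, -0.4]
opening: 0.707
grasp_force: 0.0
```

Emit:
{"name": "play_rows", "arguments": {"rows": [{"dp": [0,0,-0.3],"turn": [0,0,0],"fingers": 0.3},{"dp": [0,0,-0.7],"turn": [0,0,0],"fingers": 0.3},{"dp": [0,0,-0.9],"turn": [0,0,0],"fingers": 0.2},{"dp": [0,0,-0.7],"turn": [0,0,0],"fingers": 0},{"dp": [0,0,0],"turn": [0,0,0],"fingers": 0}]}}

```text
clock: 32.57
eef_pos: [490.9, 219.6, 254.5]
tcp_rot: [3.137, 0.009, -3.119]
contact_force: [0.8, 1.3, 0.7]
opening: 0.998
grasp_force: 0.0
```

Emit:
{"name": "play_rows", "arguments": {"rows": [{"dp": [0,0,0],"turn": [0,0,0.9],"fingers": 0},{"dp": [0,0,0],"turn": [0,0,0.9],"fingers": 0},{"dp": [0,0,0],"turn": [0,0,0.9],"fingers": 0},{"dp": [0,0,0],"turn": [0,0,0.9],"fingers": 0},{"dp": [0,0,0],"turn": [0,0,0.9],"fingers": 0}]}}

```text
clock: 32.98
eef_pos: [487.9, 218.2, 248.3]
tcp_rot: [3.141, -0.0, 2.688]
contact_force: [0.6, -0.6, -0.9]
opening: 1.0
grasp_force: 0.0
```

Emit:
{"name": "play_rows", "arguments": {"rows": [{"dp": [0,0,0],"turn": [0,0,0.9],"fingers": 0},{"dp": [0,0,0],"turn": [0,0,0],"fingers": 0},{"dp": [0,0,0],"turn": [0,0,0],"fingers": 0}]}}

```text
clock: 33.23
eef_pos: [487.8, 218.2, 248.3]
tcp_rot: [3.141, -0.0, 2.601]
contact_force: [-0.2, 0.4, -0.8]
opening: 0.997
grasp_force: 0.0
```

Run:
```python
from h import *
st(); t=save('top','top12'); g=save('side','side12')
w=rect(t,mask(t,'green'),15,(300,190,540,320)); c=w.mean(0)
plan([c[0],c[1],120],[np.pi,0,np.radians(148.9)])
rect(t,mask(t,'blue'),160,(195,190,245,300))
a=t['pixels'].astype(int); R,G,B=a[...,0],a[...,1],a[...,2]
# valve: not-table blob
hs=cv2.cvtColor(t['pixels'],cv2.COLOR_RGB2HSV)
crop=a[195:255,385:450]; m=((R>110)&(abs(R-B)<14)); rect(t,m,14,(385,195,450,255))
# flange holes / orange tag
o=(R>200)&(G>90)&(G<180)&(B<90); p=np.argwhere(o[195:255,385:450]).mean(0)+[195,385]; print('orange',p[::-1])
cv2.imwrite('pics/c12.png',cv2.resize(t['pixels'][195:255,385:450][:,:,::-1],None,fx=8,fy=8,interpolation=cv2.INTER_CUBIC))
```

```text
t 33.23 p [487.8 218.2 248.3] rpy [ 3.1411e+00 -3.0000e-04  2.6015e+00] F [-0.2  0.4 -0.8] op 0.997 g 0.0 q [ 0.42  0.19  1.81  0.    1.14 -0.61]
px [372.  275.3] c [ 422.  -147.1   15. ] size [np.float64(47.6), np.float64(121.1)] yaw -31.0
turn [ 0.   -0.    0.03] rows 0.0 | dp [-3.308 -8.669  3.212] rows 8.7
px [217.5 230.5] c [516.4 214.1 160. ] size [np.float64(37.6), np.float64(64.6)] yaw -178.8
px [405.8 242.8] c [ 504.9 -233.2   14. ] size [np.float64(29.7), np.float64(46.6)] yaw -141.5
orange [433.71428571 222.11904762]
```

Emit:
{"name": "play_rows", "arguments": {"rows": [{"dp": [-0.301,-0.788,0],"turn": [0,0,0],"fingers": 0},{"dp": [-0.301,-0.788,0],"turn": [0,0,0],"fingers": 0},{"dp": [-0.301,-0.788,0],"turn": [0,0,0],"fingers": 0},{"dp": [-0.301,-0.788,0],"turn": [0,0,0],"fingers": 0},{"dp": [-0.301,-0.788,0],"turn": [0,0,0],"fingers": 0}]}}

```text
clock: 33.75
eef_pos: [457.3, 50.8, 248.6]
tcp_rot: [3.141, 0.0, 2.602]
contact_force: [0.1, -0.6, -0.6]
opening: 1.004
grasp_force: 0.0
```

Emit:
{"name": "play_rows", "arguments": {"rows": [{"dp": [-0.301,-0.788,0],"turn": [0,0,0],"fingers": 0},{"dp": [-0.301,-0.788,0],"turn": [0,0,0],"fingers": 0},{"dp": [-0.301,-0.788,0],"turn": [0,0,0],"fingers": 0},{"dp": [-0.301,-0.788,0],"turn": [0,0,0],"fingers": 0},{"dp": [-0.301,-0.788,0.5],"turn": [0,0,0],"fingers": 0}]}}

```text
clock: 34.17
eef_pos: [429.7, -116.1, 231.3]
tcp_rot: [3.139, 0.006, 2.601]
contact_force: [1.8, -0.1, 1.0]
opening: 1.009
grasp_force: 0.0
```

Emit:
{"name": "play_rows", "arguments": {"rows": [{"dp": [-0.301,-0.788,0.7],"turn": [0,0,0],"fingers": 0},{"dp": [0,0,0.9],"turn": [0,0,0],"fingers": 0},{"dp": [0,0,0.9],"turn": [0,0,0],"fingers": 0},{"dp": [0,0,0.5],"turn": [0,0,0],"fingers": 0},{"dp": [0,0,0],"turn": [0,0,0],"fingers": 0}]}}

```text
clock: 34.58
eef_pos: [419.3, -144.8, 106.3]
tcp_rot: [-3.141, -0.007, 2.6]
contact_force: [-1.5, 1.3, 0.2]
opening: 1.0
grasp_force: 0.0
```

Emit:
{"name": "play_rows", "arguments": {"rows": [{"dp": [0,0,0],"turn": [0,0,0],"fingers": 0},{"dp": [0,0,0],"turn": [0,0,0],"fingers": 0},{"dp": [0,0,0],"turn": [0,0,0],"fingers": 0},{"dp": [0,0,0],"turn": [0,0,0],"fingers": 0}]}}

```text
clock: 34.92
eef_pos: [423.4, -145.7, 111.4]
tcp_rot: [3.141, 0.003, 2.599]
contact_force: [0.4, 0.5, 0.1]
opening: 1.0
grasp_force: 0.0
```

Run:
```python
from h import *
st(); plan([421.8,-147.2,2],[np.pi,0,np.radians(149)])
g=save('side','side13'); rect(g,mask(g,'green'),15,(300,190,540,320)); rect(load('side12'),mask(load('side12'),'green'),15,(300,190,540,320))
```

```text
t 34.92 p [ 423.4 -145.7  111.4] rpy [3.1406e+00 2.7000e-03 2.5994e+00] F [0.4 0.5 0.1] op 1.0 g 0.0 q [-0.34  0.25  2.11  0.    0.78 -1.36]
turn [ 0.01  0.03 -0.01] rows 0.0 | dp [ 0.015 -0.054  2.736] rows 2.7
px [367.7 251.9] c [ 418.8 -144.1   15. ] size [np.float64(58.7), np.float64(138.7)] yaw 149.5
px [368.  251.5] c [ 418.8 -146.1   15. ] size [np.float64(58.0), np.float64(138.0)] yaw 147.7
```

Plate unmoved. Descend and grip.

Emit:
{"name": "play_rows", "arguments": {"rows": [{"dp": [0.015,-0.054,0.6],"turn": [0,0.03,0],"fingers": 0},{"dp": [0,0,0.8],"turn": [0,0,0],"fingers": 0},{"dp": [0,0,0.7],"turn": [0,0,0],"fingers": 0},{"dp": [0,0,0.25],"turn": [0,0,0],"fingers": 0},{"dp": [0,0,0],"turn": [0,0,0],"fingers": 0}]}}

```text
clock: 35.38
eef_pos: [419.2, -146.3, 14.6]
tcp_rot: [-3.141, -0.007, 2.599]
contact_force: [-0.4, -0.4, 0.3]
opening: 0.999
grasp_force: 0.0
```

Emit:
{"name": "play_rows", "arguments": {"rows": [{"dp": [0,0,0],"turn": [0,0,0],"fingers": 0},{"dp": [0,0,0],"turn": [0,0,0],"fingers": 0},{"dp": [0,0,0.2],"turn": [0,0,0],"fingers": 0},{"dp": [0,0,0.12],"turn": [0,0,0],"fingers": 0},{"dp": [0,0,0],"turn": [0,0,0],"fingers": 0.2}]}}

```text
clock: 35.8
eef_pos: [420.3, -146.8, 2.9]
tcp_rot: [3.141, -0.003, 2.599]
contact_force: [-0.4, -1.0, -0.2]
opening: 0.885
grasp_force: 0.0
```

Emit:
{"name": "play_rows", "arguments": {"rows": [{"dp": [0,0,0],"turn": [0,0,0],"fingers": 0.3},{"dp": [0,0,0],"turn": [0,0,0],"fingers": 0.3},{"dp": [0,0,0],"turn": [0,0,0],"fingers": 0.3}]}}

```text
clock: 36.05
eef_pos: [420.4, -146.8, 3.2]
tcp_rot: [3.141, -0.003, 2.599]
contact_force: [-0.0, -0.3, 0.4]
opening: 0.699
grasp_force: 0.0
```

Emit:
{"name": "play_rows", "arguments": {"rows": [{"dp": [-0.02,0.02,0.02],"turn": [0,0.02,0],"fingers": 0.45},{"dp": [0,0,0],"turn": [0,0,0],"fingers": 1},{"dp": [0,0,0],"turn": [0,0,0],"fingers": 1},{"dp": [0,0,0],"turn": [0,0,0],"fingers": 1},{"dp": [0,0,0],"turn": [0,0,0],"fingers": 1}]}}

```text
clock: 36.47
eef_pos: [421.6, -146.5, 2.7]
tcp_rot: [3.141, -0.005, 2.599]
contact_force: [-1.5, -0.0, 9.1]
opening: 0.523
grasp_force: 60.4
```

```bash
python3 -c "
from h import *
st(); plan([422,-147.1,2])"
```

```text
t 36.47 p [ 421.6 -146.5    2.7] rpy [ 3.1411 -0.0054  2.5986] F [-1.5 -0.   9.1] op 0.523 g 60.39038300514221 q [-0.34  0.46  2.16  0.    0.53 -1.37]
turn [0. 0. 0.] rows 0.0 | dp [-0.016 -0.006  0.019] rows 0.0
```

Emit:
{"name": "play_rows", "arguments": {"rows": [{"dp": [0,0,-0.2],"turn": [0,0,0],"fingers": 1},{"dp": [0,0,-0.6],"turn": [0,0,0],"fingers": 1},{"dp": [0,0,-0.9],"turn": [0,0,0],"fingers": 1},{"dp": [0,0,-0.9],"turn": [0,0,0],"fingers": 1},{"dp": [0,0,-0.9],"turn": [0,0,0],"fingers": 1}]}}

```text
clock: 36.88
eef_pos: [421.3, -146.7, 143.9]
tcp_rot: [3.141, -0.007, 2.599]
contact_force: [0.6, -1.5, -2.4]
opening: 0.519
grasp_force: 62.7
```

Emit:
{"name": "play_rows", "arguments": {"rows": [{"dp": [0,0,-0.9],"turn": [0,0,0],"fingers": 1},{"dp": [0,0,-0.9],"turn": [0,0,0],"fingers": 1},{"dp": [0,0,-0.8],"turn": [0,0,0],"fingers": 1},{"dp": [0,0,0],"turn": [0,0,-0.9],"fingers": 1},{"dp": [0,0,0],"turn": [0,0,-0.9],"fingers": 1}]}}

```text
clock: 37.3
eef_pos: [423.5, -147.6, 249.0]
tcp_rot: [3.14, -0.001, 2.791]
contact_force: [-1.2, -0.2, -2.9]
opening: 0.518
grasp_force: 62.8
```

Emit:
{"name": "play_rows", "arguments": {"rows": [{"dp": [0,0,0],"turn": [0,0,-0.9],"fingers": 1},{"dp": [0,0,0],"turn": [0,0,-0.9],"fingers": 1},{"dp": [0,0,0],"turn": [0,0,-0.9],"fingers": 1},{"dp": [0,0,0],"turn": [0,0,-0.9],"fingers": 1},{"dp": [0,0,0],"turn": [0,0,0],"fingers": 1}]}}

```text
clock: 37.72
eef_pos: [422.1, -147.2, 246.5]
tcp_rot: [3.138, -0.005, -3.115]
contact_force: [-0.5, -0.3, -1.6]
opening: 0.519
grasp_force: 62.8
```

```bash
python3 -c "
from h import *
st(); plan([488,218,250],[np.pi,0,np.radians(181.2)])"
```

```text
t 37.72 p [ 422.1 -147.2  246.5] rpy [ 3.1382 -0.0047 -3.1149] F [-0.5 -0.3 -1.6] op 0.519 g 62.76978850364685 q [-0.34  0.06  1.97  0.    1.12 -1.94]
turn [ 0.03 -0.05  0.05] rows 0.1 | dp [-1.837  9.093 -0.088] rows 9.1
```

Emit:
{"name": "play_rows", "arguments": {"rows": [{"dp": [-0.06,0.3,0],"turn": [0,0,0.05],"fingers": 1},{"dp": [-0.12,0.6,0],"turn": [0,0,0],"fingers": 1},{"dp": [-0.169,0.85,0],"turn": [0,0,0],"fingers": 1},{"dp": [-0.169,0.85,0],"turn": [0,0,0],"fingers": 1},{"dp": [-0.169,0.85,0],"turn": [0,0,0],"fingers": 1}]}}

```text
clock: 38.13
eef_pos: [447.3, -7.6, 246.8]
tcp_rot: [3.138, -0.005, -3.129]
contact_force: [1.0, -1.1, -2.2]
opening: 0.52
grasp_force: 62.8
```

Emit:
{"name": "play_rows", "arguments": {"rows": [{"dp": [-0.169,0.85,0],"turn": [0,0,0],"fingers": 1},{"dp": [-0.169,0.85,0],"turn": [0,0,0],"fingers": 1},{"dp": [-0.169,0.85,0],"turn": [0,0,0],"fingers": 1},{"dp": [-0.169,0.85,0],"turn": [0,0,0],"fingers": 1},{"dp": [-0.169,0.85,0],"turn": [0,0,0],"fingers": 1}]}}

```text
clock: 38.55
eef_pos: [478.1, 163.5, 247.2]
tcp_rot: [3.138, -0.005, -3.128]
contact_force: [0.3, 0.3, -2.4]
opening: 0.517
grasp_force: 62.8
```

Emit:
{"name": "play_rows", "arguments": {"rows": [{"dp": [-0.139,0.7,0],"turn": [0,0,0],"fingers": 1},{"dp": [-0.09,0.45,0],"turn": [0,0,0],"fingers": 1},{"dp": [-0.048,0.24,0],"turn": [0,0,0],"fingers": 1},{"dp": [0,0,0],"turn": [0,0,0],"fingers": 1},{"dp": [0,0,0],"turn": [0,0,0],"fingers": 1}]}}

```text
clock: 38.97
eef_pos: [488.1, 217.0, 246.9]
tcp_rot: [3.139, -0.005, -3.125]
contact_force: [-0.0, -1.0, -2.7]
opening: 0.517
grasp_force: 62.8
```

Emit:
{"name": "play_rows", "arguments": {"rows": [{"dp": [0,0,0],"turn": [0,0,0],"fingers": 1},{"dp": [0,0,0],"turn": [0,0,0],"fingers": 1},{"dp": [0,0,0],"turn": [0,0,0],"fingers": 1},{"dp": [0,0,0],"turn": [0,0,0],"fingers": 1}]}}

```text
clock: 39.3
eef_pos: [488.6, 216.7, 247.3]
tcp_rot: [3.138, -0.004, -3.126]
contact_force: [0.2, 0.0, -1.6]
opening: 0.519
grasp_force: 62.8
```

```bash
python3 -c "
from h import *
st(); plan([486.9,218.1,214],[np.pi,-.004,np.radians(181.2)])"
```

```text
t 39.3 p [488.6 216.7 247.3] rpy [ 3.1384 -0.0043 -3.1256] F [ 0.2  0.  -1.6] op 0.519 g 62.77251720428467 q [ 0.41  0.2   1.81  0.01  1.14 -1.18]
turn [ 0.03 -0.   -0.05] rows 0.0 | dp [0.038 0.036 0.833] rows 0.8
```

Emit:
{"name": "play_rows", "arguments": {"rows": [{"dp": [0.038,0.036,0.3],"turn": [0.02,0,-0.05],"fingers": 1},{"dp": [0,0,0.4],"turn": [0,0,0],"fingers": 1},{"dp": [0,0,0.13],"turn": [0,0,0],"fingers": 1},{"dp": [0,0,0],"turn": [0,0,0],"fingers": 1},{"dp": [0,0,0],"turn": [0,0,0],"fingers": 1}]}}

```text
clock: 39.72
eef_pos: [486.6, 218.8, 213.5]
tcp_rot: [3.141, -0.006, -3.119]
contact_force: [0.4, 0.7, -2.2]
opening: 0.515
grasp_force: 62.7
```

Emit:
{"name": "play_rows", "arguments": {"rows": [{"dp": [0,0,0],"turn": [0,0,0],"fingers": 1},{"dp": [0,0,0],"turn": [0,0,0],"fingers": 1},{"dp": [0,0,0],"turn": [0,0,0],"fingers": 1}]}}

```text
clock: 39.97
eef_pos: [487.2, 219.1, 214.6]
tcp_rot: [3.14, -0.003, -3.119]
contact_force: [0.2, -0.3, -2.0]
opening: 0.523
grasp_force: 62.7
```

```bash
python3 -c "
from h import *
st(); plan([486.9,218.1,203],[np.pi,-.004,np.radians(181.2)])"
```

```text
t 39.97 p [487.2 219.1 214.6] rpy [ 3.14   -0.0035 -3.1191] F [ 0.2 -0.3 -2. ] op 0.523 g 62.71698832511902 q [ 0.42  0.23  1.84  0.    1.07 -1.18]
turn [0.02 0.   0.01] rows 0.0 | dp [ 0.007 -0.026  0.289] rows 0.3
```

Emit:
{"name": "play_rows", "arguments": {"rows": [{"dp": [0.005,-0.02,0.15],"turn": [0,0,0],"fingers": 1},{"dp": [0,0,0.15],"turn": [0,0,0],"fingers": 1},{"dp": [0,0,0],"turn": [0,0,0],"fingers": 1},{"dp": [0,0,0],"turn": [0,0,0],"fingers": 1}]}}

```text
clock: 40.3
eef_pos: [486.2, 218.0, 201.3]
tcp_rot: [3.141, -0.006, -3.119]
contact_force: [-0.4, 0.0, -2.3]
opening: 0.517
grasp_force: 62.8
```

Emit:
{"name": "play_rows", "arguments": {"rows": [{"dp": [0,0,0.1],"turn": [0,0,0],"fingers": 1},{"dp": [0,0,0],"turn": [0,0,0],"fingers": 1},{"dp": [0,0,0],"turn": [0,0,0],"fingers": 1}]}}

```text
clock: 40.55
eef_pos: [486.5, 218.2, 197.7]
tcp_rot: [3.141, -0.005, -3.119]
contact_force: [0.0, 0.2, -1.9]
opening: 0.517
grasp_force: 62.8
```

Emit:
{"name": "play_rows", "arguments": {"rows": [{"dp": [0,0,0.1],"turn": [0,0,0],"fingers": 1},{"dp": [0,0,0],"turn": [0,0,0],"fingers": 1},{"dp": [0,0,0],"turn": [0,0,0],"fingers": 1}]}}

```text
clock: 40.8
eef_pos: [486.5, 218.2, 193.7]
tcp_rot: [3.14, -0.005, -3.119]
contact_force: [-0.8, -0.7, -2.0]
opening: 0.518
grasp_force: 62.8
```

Emit:
{"name": "play_rows", "arguments": {"rows": [{"dp": [0,0,0.1],"turn": [0,0,0],"fingers": 1},{"dp": [0,0,0],"turn": [0,0,0],"fingers": 1},{"dp": [0,0,0],"turn": [0,0,0],"fingers": 1}]}}

```text
clock: 41.05
eef_pos: [486.5, 218.2, 189.7]
tcp_rot: [3.14, -0.005, -3.119]
contact_force: [0.3, -1.0, -2.3]
opening: 0.519
grasp_force: 62.7
```

Emit:
{"name": "play_rows", "arguments": {"rows": [{"dp": [0,0,0.2],"turn": [0,0,0],"fingers": 1},{"dp": [0,0,0.2],"turn": [0,0,0],"fingers": 1},{"dp": [0,0,0.15],"turn": [0,0,0],"fingers": 1},{"dp": [0,0,0],"turn": [0,0,0],"fingers": 1},{"dp": [0,0,0],"turn": [0,0,0],"fingers": 1}]}}

```text
clock: 41.47
eef_pos: [486.4, 218.2, 167.3]
tcp_rot: [3.141, -0.005, -3.119]
contact_force: [-1.3, -1.3, -1.4]
opening: 0.517
grasp_force: 62.7
```

Emit:
{"name": "play_rows", "arguments": {"rows": [{"dp": [0,0,0.08],"turn": [0,0,0],"fingers": 1},{"dp": [0,0,0],"turn": [0,0,0],"fingers": 1},{"dp": [0,0,0],"turn": [0,0,0],"fingers": 1},{"dp": [0,0,0],"turn": [0,0,0],"fingers": 1}]}}

```text
clock: 41.8
eef_pos: [486.5, 218.2, 164.8]
tcp_rot: [3.14, -0.004, -3.119]
contact_force: [-0.5, -0.6, -2.0]
opening: 0.516
grasp_force: 62.7
```

Emit:
{"name": "play_rows", "arguments": {"rows": [{"dp": [0,0,0.05],"turn": [0,0,0],"fingers": 1},{"dp": [0,0,0],"turn": [0,0,0],"fingers": 1},{"dp": [0,0,0],"turn": [0,0,0],"fingers": 1},{"dp": [0,0,0],"turn": [0,0,0],"fingers": 1}]}}

```text
clock: 42.13
eef_pos: [486.5, 218.2, 162.8]
tcp_rot: [3.14, -0.004, -3.119]
contact_force: [-1.2, -1.4, -1.1]
opening: 0.516
grasp_force: 62.8
```

Emit:
{"name": "play_rows", "arguments": {"rows": [{"dp": [0,0,0.05],"turn": [0,0,0],"fingers": 1},{"dp": [0,0,0],"turn": [0,0,0],"fingers": 1},{"dp": [0,0,0],"turn": [0,0,0],"fingers": 1},{"dp": [0,0,0],"turn": [0,0,0],"fingers": 1}]}}

```text
clock: 42.47
eef_pos: [486.6, 218.2, 162.7]
tcp_rot: [3.14, -0.004, -3.119]
contact_force: [-7.6, -4.8, 19.8]
opening: 0.522
grasp_force: 65.2
```

Emit:
{"name": "play_rows", "arguments": {"rows": [{"dp": [0,0,0.03],"turn": [0,0,0],"fingers": 1},{"dp": [0,0,0],"turn": [0,0,0],"fingers": 1},{"dp": [0,0,0],"turn": [0,0,0],"fingers": 1},{"dp": [0,0,0],"turn": [0,0,0],"fingers": 1}]}}

```text
clock: 42.8
eef_pos: [486.6, 218.2, 162.7]
tcp_rot: [3.14, -0.004, -3.119]
contact_force: [-11.7, -6.6, 32.1]
opening: 0.517
grasp_force: 66.6
```

Emit:
{"name": "play_rows", "arguments": {"rows": [{"dp": [0,0,0],"turn": [0,0,0],"fingers": 0.35},{"dp": [0,0,0],"turn": [0,0,0],"fingers": 0.3},{"dp": [0,0,0],"turn": [0,0,0],"fingers": 0.3},{"dp": [0,0,0],"turn": [0,0,0],"fingers": 0.3}]}}

```text
clock: 43.13
eef_pos: [486.6, 218.4, 159.5]
tcp_rot: [3.14, -0.004, -3.119]
contact_force: [-0.4, -0.6, -0.4]
opening: 0.7
grasp_force: 0.0
```

Emit:
{"name": "play_rows", "arguments": {"rows": [{"dp": [0,0,-0.3],"turn": [0,0,0],"fingers": 0.3},{"dp": [0,0,-0.7],"turn": [0,0,0],"fingers": 0.3},{"dp": [0,0,-0.9],"turn": [0,0,0],"fingers": 0.2},{"dp": [0,0,-0.7],"turn": [0,0,0],"fingers": 0},{"dp": [0,0,0],"turn": [0,0,0],"fingers": 0}]}}

```text
clock: 43.55
eef_pos: [489.8, 219.4, 269.2]
tcp_rot: [3.137, 0.004, -3.119]
contact_force: [0.8, 0.6, 0.7]
opening: 1.0
grasp_force: 0.0
```

Run:
```python
from h import *
st(); t=save('top','top14'); g=save('side','side14')
a=t['pixels'][195:260,380:455]; b=g['pixels'][185:250,325:400]
cv2.imwrite('pics/c14.png',cv2.resize(np.hstack([a,b])[:,:,::-1],None,fx=5.3,fy=5.3,interpolation=cv2.INTER_CUBIC))
for n in('blue','green'): print(n,[mask(x,n)[195:320,180:330].sum() for x in (t,g)])
```

```text
t 43.55 p [489.8 219.4 269.2] rpy [ 3.1369  0.0036 -3.1191] F [0.8 0.6 0.7] op 1.0 g 0.0 q [ 0.42  0.18  1.78  0.    1.18 -1.18]
blue [np.int64(0), np.int64(72)]
green [np.int64(532), np.int64(678)]
```

View pics/c14.png

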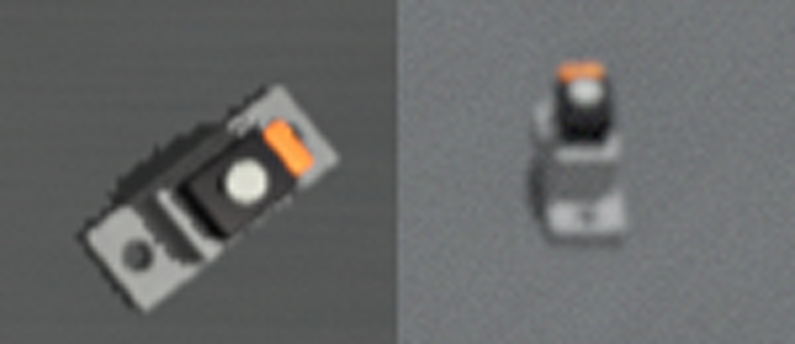

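Run:
```python
from h import *
t=load('top14'); f=lambda p,z: onz(t,380+(p[0]+.5)/5.3-.5,195+(p[1]+.5)/5.3-.5,z)
L,B,R_,T=[f(p,14) for p in ((80,237),(148,312),(340,158),(275,85))]
print('c',(L+B+R_+T)/4,'sizes',[np.linalg.norm(x).round(1) for x in (L-B,B-R_,R_-T,T-L)])
y=[np.degrees(np.arctan2(*(b-a)[:2][::-1])) for a,b in((B,R_),(L,T))]; print('yaw',y)
# refine: nut centroid
a=t['pixels'].astype(int); m=(a.min(2)>200); m[:195]=0;m[260:]=0;m[:,:415]=0;m[:,440:]=0
p=np.argwhere(m).mean(0)[::-1]; print('nut',p,onz(t,*p,80))
h=f((138,255),14); d=np.radians(np.mean(y)); print('from hole', h+46*np.array([np.cos(d),np.sin(d),0]))
# flange outline fit
m=((a.min(2)>118)&(a.max(2)-a.min(2)<25)).astype(np.uint8); m[:195]=0;m[260:]=0;m[:,:380]=0;m[:,455:]=0
q=cv2.minAreaRect(np.argwhere(m)[:,::-1].astype(np.float32)); w=np.array([onz(t,u,v,14) for u,v in cv2.boxPoints(q)]); e=[w[1]-w[0],w[2]-w[1]]; print('rect',w.mean(0),[np.linalg.norm(x).round(1) for x in e],[np.degrees(np.arctan2(x[1],x[0])).round(1) for x in e])
st()
```

```text
c [ 532.83448718 -268.10152394   14.        ] sizes [np.float64(48.2), np.float64(119.5), np.float64(46.8), np.float64(120.2)]
yaw [np.float64(-51.199818106579315), np.float64(-51.8572561406294)]
nut [426.17241379 229.10344828] [ 532.43201095 -268.90815154   80.        ]
from hole [ 533.60497726 -268.79539616   14.        ]
rect [ 532.9129066 -268.7118664   14.       ] [np.float64(120.2), np.float64(46.3)] [np.float64(-51.8), np.float64(-142.5)]
t 43.65 p [487.5 218.4 264.4] rpy [ 3.1394e+00 -2.2000e-03 -3.1191e+00] F [-0.3 -0.5 -0.2] op 1.002 g 0.0 q [ 0.42  0.18  1.79  0.    1.17 -1.18]
```

Emit:
{"name": "play_rows", "arguments": {"rows": [{"dp": [0,0,0],"turn": [0,0,0.885],"fingers": 0},{"dp": [0,0,0],"turn": [0,0,0.885],"fingers": 0},{"dp": [0,0,0],"turn": [0,0,0.885],"fingers": 0},{"dp": [0,0,0],"turn": [0,0,0.885],"fingers": 0},{"dp": [0,0,0],"turn": [0,0,0.885],"fingers": 0}]}}

```text
clock: 44.07
eef_pos: [486.1, 217.8, 261.6]
tcp_rot: [-3.138, -0.007, 2.696]
contact_force: [-1.1, -0.5, -0.2]
opening: 1.001
grasp_force: 0.0
```

Emit:
{"name": "play_rows", "arguments": {"rows": [{"dp": [0,0,0],"turn": [0,0,0.885],"fingers": 0},{"dp": [0,0,0],"turn": [0,0,0.885],"fingers": 0},{"dp": [0,0,0],"turn": [0,0,0.885],"fingers": 0},{"dp": [0,0,0],"turn": [0,0,0.885],"fingers": 0},{"dp": [0,0,0],"turn": [0,0,0.885],"fingers": 0}]}}

```text
clock: 44.48
eef_pos: [486.1, 217.7, 261.6]
tcp_rot: [-3.136, -0.004, 2.233]
contact_force: [0.2, -0.0, -1.2]
opening: 1.001
grasp_force: 0.0
```

Emit:
{"name": "play_rows", "arguments": {"rows": [{"dp": [0,0,0],"turn": [0,0,0],"fingers": 0},{"dp": [0,0,0],"turn": [0,0,0],"fingers": 0},{"dp": [0,0,0],"turn": [0,0,0],"fingers": 0}]}}

```text
clock: 44.73
eef_pos: [486.5, 217.9, 262.6]
tcp_rot: [-3.137, -0.004, 2.24]
contact_force: [0.1, 0.0, 1.6]
opening: 0.998
grasp_force: 0.0
```

```bash
python3 -c "
from h import *
st(); plan([532.9,-268.6,150],[np.pi,0,np.radians(128.2)])"
```

```text
t 44.73 p [486.5 217.9 262.6] rpy [-3.1373 -0.004   2.2403] F [0.1 0.  1.6] op 0.998 g 0.0 q [ 0.42  0.18  1.79  0.    1.17 -0.25]
turn [-0.04 -0.04  0.03] rows 0.0 | dp [-10.276  -6.61    2.816] rows 10.3
```

Emit:
{"name": "play_rows", "arguments": {"rows": [{"dp": [-0.79,-0.508,0],"turn": [-0.04,-0.04,0.03],"fingers": 0},{"dp": [-0.79,-0.508,0],"turn": [0,0,0],"fingers": 0},{"dp": [-0.79,-0.508,0],"turn": [0,0,0],"fingers": 0},{"dp": [-0.79,-0.508,0],"turn": [0,0,0],"fingers": 0},{"dp": [-0.79,-0.508,0],"turn": [0,0,0],"fingers": 0}]}}

```text
clock: 45.15
eef_pos: [503.9, 29.5, 263.2]
tcp_rot: [3.14, 0.0, 2.237]
contact_force: [0.8, 0.2, -1.1]
opening: 1.001
grasp_force: 0.0
```

Emit:
{"name": "play_rows", "arguments": {"rows": [{"dp": [-0.79,-0.508,0],"turn": [0,0,0],"fingers": 0},{"dp": [-0.79,-0.508,0],"turn": [0,0,0],"fingers": 0},{"dp": [-0.79,-0.508,0],"turn": [0,0,0],"fingers": 0},{"dp": [-0.79,-0.508,0],"turn": [0,0,0],"fingers": 0},{"dp": [-0.79,-0.508,0],"turn": [0,0,0],"fingers": 0}]}}

```text
clock: 45.57
eef_pos: [521.2, -157.9, 263.2]
tcp_rot: [3.14, 0.0, 2.237]
contact_force: [1.5, -0.1, 0.2]
opening: 0.994
grasp_force: 0.0
```

Emit:
{"name": "play_rows", "arguments": {"rows": [{"dp": [-0.79,-0.508,0],"turn": [0,0,0],"fingers": 0},{"dp": [-0.79,-0.508,0],"turn": [0,0,0],"fingers": 0},{"dp": [-0.79,-0.508,0.3],"turn": [0,0,0],"fingers": 0},{"dp": [0,0,0.8],"turn": [0,0,0],"fingers": 0},{"dp": [0,0,0.8],"turn": [0,0,0],"fingers": 0}]}}

```text
clock: 45.98
eef_pos: [532.6, -271.0, 187.2]
tcp_rot: [3.139, 0.004, 2.234]
contact_force: [0.0, 0.3, -0.6]
opening: 1.005
grasp_force: 0.0
```

Emit:
{"name": "play_rows", "arguments": {"rows": [{"dp": [0,0,0.8],"turn": [0,0,0],"fingers": 0},{"dp": [0,0,0.1],"turn": [0,0,0],"fingers": 0},{"dp": [0,0,0],"turn": [0,0,0],"fingers": 0},{"dp": [0,0,0],"turn": [0,0,0],"fingers": 0},{"dp": [0,0,0],"turn": [0,0,0],"fingers": 0}]}}

```text
clock: 46.4
eef_pos: [533.3, -268.6, 153.5]
tcp_rot: [3.139, 0.003, 2.235]
contact_force: [0.1, -0.1, 0.6]
opening: 0.996
grasp_force: 0.0
```

Emit:
{"name": "play_rows", "arguments": {"rows": [{"dp": [0,0,0],"turn": [0,0,0],"fingers": 0},{"dp": [0,0,0],"turn": [0,0,0],"fingers": 0},{"dp": [0,0,0],"turn": [0,0,0],"fingers": 0}]}}

```text
clock: 46.65
eef_pos: [532.6, -268.4, 152.6]
tcp_rot: [3.139, 0.002, 2.234]
contact_force: [1.0, 0.3, -0.5]
opening: 1.001
grasp_force: 0.0
```

Run:
```python
from h import *
st(); plan([532.9,-268.6,17],[np.pi,0,np.radians(128.2)])
for n in ('side14',): t=load(n)
g=save('side','side15')
for x in (t,g):
    a=x['pixels'].astype(int); m=(a[...,0]>190)&(a[...,1]>80)&(a[...,1]<180)&(a[...,2]<110); m[:185]=0;m[250:]=0;m[:,:325]=0;m[:,400:]=0; print(np.argwhere(m).mean(0) if m.any() else None)
```

```text
t 46.65 p [ 532.6 -268.4  152.6] rpy [3.1395e+00 2.3000e-03 2.2345e+00] F [ 1.   0.3 -0.5] op 1.001 g 0.0 q [-0.47  0.39  1.77  0.    0.98 -1.13]
turn [ 0.02  0.02 -0.03] rows 0.0 | dp [-1.00e-02  3.00e-03  3.39e+00] rows 3.4
[197.91666667 359.08333333]
[198. 359.]
```

Valve still where measured, and the tool is straight above it. Descending.

Emit:
{"name": "play_rows", "arguments": {"rows": [{"dp": [-0.01,0,0.5],"turn": [0.02,0.02,-0.03],"fingers": 0},{"dp": [0,0,0.8],"turn": [0,0,0],"fingers": 0},{"dp": [0,0,0.8],"turn": [0,0,0],"fingers": 0},{"dp": [0,0,0.7],"turn": [0,0,0],"fingers": 0},{"dp": [0,0,0.3],"turn": [0,0,0],"fingers": 0}]}}

```text
clock: 47.12
eef_pos: [530.3, -267.4, 24.3]
tcp_rot: [-3.139, -0.005, 2.237]
contact_force: [-0.9, 0.9, 0.2]
opening: 0.999
grasp_force: 0.0
```

Emit:
{"name": "play_rows", "arguments": {"rows": [{"dp": [0,0,0],"turn": [0,0,0],"fingers": 0},{"dp": [0,0,0],"turn": [0,0,0],"fingers": 0},{"dp": [0,0,0],"turn": [0,0,0],"fingers": 0},{"dp": [0,0,0.15],"turn": [0,0,0],"fingers": 0.2},{"dp": [0,0,0],"turn": [0,0,0],"fingers": 0.3}]}}

```text
clock: 47.53
eef_pos: [532.7, -268.7, 22.1]
tcp_rot: [-3.142, 0.0, 2.237]
contact_force: [-0.1, -0.2, -0.3]
opening: 0.746
grasp_force: 0.0
```

Emit:
{"name": "play_rows", "arguments": {"rows": [{"dp": [0,0,0],"turn": [0,0,0],"fingers": 0.35},{"dp": [0,0,0],"turn": [0,0,0],"fingers": 0.35},{"dp": [0,0,0],"turn": [0,0,0],"fingers": 0.35},{"dp": [0,0,0],"turn": [0,0,0],"fingers": 0.35}]}}

```text
clock: 47.87
eef_pos: [532.2, -268.5, 21.6]
tcp_rot: [-3.141, -0.001, 2.237]
contact_force: [-0.5, 0.6, 0.4]
opening: 0.649
grasp_force: 0.0
```

```bash
python3 -c "
from h import *
st(); plan([532.9,-268.6,17],[np.pi,0,np.radians(128.2)])"
```

```text
t 47.87 p [ 532.2 -268.5   21.6] rpy [-3.1410e+00 -1.2000e-03  2.2373e+00] F [-0.5  0.6  0.4] op 0.649 g 0.0 q [-0.47  0.58  1.83 -0.    0.73 -1.14]
turn [-0.01 -0.01 -0.  ] rows 0.0 | dp [-0.013  0.011  0.116] rows 0.1
```

Emit:
{"name": "play_rows", "arguments": {"rows": [{"dp": [-0.013,0.01,0.08],"turn": [0,0,0],"fingers": 0.35},{"dp": [0,0,0],"turn": [0,0,0],"fingers": 0.45},{"dp": [0,0,0],"turn": [0,0,0],"fingers": 1},{"dp": [0,0,0],"turn": [0,0,0],"fingers": 1},{"dp": [0,0,0],"turn": [0,0,0],"fingers": 1}], "force": 80}}

```text
clock: 48.28
eef_pos: [532.9, -268.5, 18.3]
tcp_rot: [-3.141, -0.001, 2.237]
contact_force: [-0.8, 1.7, 2.7]
opening: 0.458
grasp_force: 81.9
```

Emit:
{"name": "play_rows", "arguments": {"rows": [{"dp": [0,0,0],"turn": [0,0,0],"fingers": 1},{"dp": [0,0,0],"turn": [0,0,0],"fingers": 1},{"dp": [0,0,0],"turn": [0,0,0],"fingers": 1}]}}

```text
clock: 48.53
eef_pos: [532.9, -268.5, 18.3]
tcp_rot: [-3.141, -0.001, 2.237]
contact_force: [1.5, 2.0, 3.0]
opening: 0.451
grasp_force: 81.9
```

```bash
python3 -c "
from h import *
st(); plan([532.9,-268.7,18])"
```

```text
t 48.53 p [ 532.9 -268.5   18.3] rpy [-3.1411e+00 -1.4000e-03  2.2373e+00] F [1.5 2.  3. ] op 0.451 g 81.86145186424255 q [-0.47  0.58  1.83  0.    0.73 -1.14]
turn [0. 0. 0.] rows 0.0 | dp [-0.004 -0.003  0.007] rows 0.0
```

Emit:
{"name": "play_rows", "arguments": {"rows": [{"dp": [0,0,-0.2],"turn": [0,0,0],"fingers": 1},{"dp": [0,0,-0.6],"turn": [0,0,0],"fingers": 1},{"dp": [0,0,-0.9],"turn": [0,0,0],"fingers": 1},{"dp": [0,0,-0.9],"turn": [0,0,0],"fingers": 1},{"dp": [0,0,-0.9],"turn": [0,0,0],"fingers": 1}]}}

```text
clock: 48.95
eef_pos: [531.7, -268.3, 159.1]
tcp_rot: [-3.139, -0.004, 2.237]
contact_force: [1.1, -0.0, -5.6]
opening: 0.453
grasp_force: 81.6
```

Emit:
{"name": "play_rows", "arguments": {"rows": [{"dp": [0,0,-0.9],"turn": [0,0,0],"fingers": 1},{"dp": [0,0,-0.9],"turn": [0,0,0],"fingers": 1},{"dp": [0,0,-0.8],"turn": [0,0,0],"fingers": 1},{"dp": [0,0,0],"turn": [0,0,-0.8],"fingers": 1},{"dp": [0,0,0],"turn": [0,0,-0.9],"fingers": 1}]}}

```text
clock: 49.37
eef_pos: [533.5, -269.2, 264.8]
tcp_rot: [-3.142, 0.002, 2.419]
contact_force: [-0.3, 0.3, -5.6]
opening: 0.453
grasp_force: 82.1
```

Emit:
{"name": "play_rows", "arguments": {"rows": [{"dp": [0,0,0],"turn": [0,0,-0.9],"fingers": 1},{"dp": [0,0,0],"turn": [0,0,-0.9],"fingers": 1},{"dp": [0,0,0],"turn": [0,0,-0.9],"fingers": 1},{"dp": [0,0,0],"turn": [0,0,-0.9],"fingers": 1},{"dp": [0,0,0],"turn": [0,0,-0.9],"fingers": 1}]}}

```text
clock: 49.78
eef_pos: [532.1, -268.5, 261.6]
tcp_rot: [3.141, -0.004, 2.891]
contact_force: [0.6, -0.3, -5.5]
opening: 0.456
grasp_force: 81.9
```

Emit:
{"name": "play_rows", "arguments": {"rows": [{"dp": [0,0,0],"turn": [0,0,-0.9],"fingers": 1},{"dp": [0,0,0],"turn": [0,0,-0.9],"fingers": 1},{"dp": [0,0,0],"turn": [0,0,-0.8],"fingers": 1},{"dp": [0,0,0],"turn": [0,0,0],"fingers": 1},{"dp": [0,0,0],"turn": [0,0,0],"fingers": 1}]}}

```text
clock: 50.2
eef_pos: [532.4, -268.6, 261.8]
tcp_rot: [3.14, -0.003, -3.127]
contact_force: [-0.1, 0.6, -5.0]
opening: 0.455
grasp_force: 81.9
```

```bash
python3 -c "
from h import *
st(); plan([487,218.2,265],[np.pi,0,np.radians(181.3)])"
```

```text
t 50.2 p [ 532.4 -268.6  261.8] rpy [ 3.1404e+00 -2.9000e-03 -3.1270e+00] F [-0.1  0.6 -5. ] op 0.455 g 81.90009713172913 q [-0.47  0.28  1.66 -0.    1.2  -2.05]
turn [ 0.01 -0.03 -0.08] rows 0.1 | dp [ 0.859 12.193 -0.08 ] rows 12.2
```

Emit:
{"name": "play_rows", "arguments": {"rows": [{"dp": [0.02,0.3,0],"turn": [0,0,-0.08],"fingers": 1},{"dp": [0.04,0.6,0],"turn": [0,0,0],"fingers": 1},{"dp": [0.06,0.85,0],"turn": [0,0,0],"fingers": 1},{"dp": [0.06,0.85,0],"turn": [0,0,0],"fingers": 1},{"dp": [0.06,0.85,0],"turn": [0,0,0],"fingers": 1}]}}

```text
clock: 50.62
eef_pos: [519.1, -129.3, 262.1]
tcp_rot: [3.14, -0.002, -3.119]
contact_force: [0.9, 0.9, -4.8]
opening: 0.46
grasp_force: 82.0
```

Emit:
{"name": "play_rows", "arguments": {"rows": [{"dp": [0.06,0.85,0],"turn": [0,0,0],"fingers": 1},{"dp": [0.06,0.85,0],"turn": [0,0,0],"fingers": 1},{"dp": [0.06,0.85,0],"turn": [0,0,0],"fingers": 1},{"dp": [0.06,0.85,0],"turn": [0,0,0],"fingers": 1},{"dp": [0.06,0.85,0],"turn": [0,0,0],"fingers": 1}]}}

```text
clock: 51.03
eef_pos: [502.6, 40.6, 262.6]
tcp_rot: [3.141, -0.002, -3.118]
contact_force: [0.3, 0.1, -4.8]
opening: 0.453
grasp_force: 82.0
```

Emit:
{"name": "play_rows", "arguments": {"rows": [{"dp": [0.06,0.85,0],"turn": [0,0,0],"fingers": 1},{"dp": [0.06,0.85,0],"turn": [0,0,0],"fingers": 1},{"dp": [0.06,0.85,0],"turn": [0,0,0],"fingers": 1},{"dp": [0.06,0.85,0],"turn": [0,0,0],"fingers": 1},{"dp": [0.04,0.6,0],"turn": [0,0,0],"fingers": 1}]}}

```text
clock: 51.45
eef_pos: [487.1, 201.2, 262.7]
tcp_rot: [3.14, -0.002, -3.117]
contact_force: [0.2, -0.2, -4.9]
opening: 0.455
grasp_force: 82.0
```

Emit:
{"name": "play_rows", "arguments": {"rows": [{"dp": [0.02,0.35,0],"turn": [0,0,0],"fingers": 1},{"dp": [0.01,0.14,0],"turn": [0,0,0],"fingers": 1},{"dp": [0,0,0],"turn": [0,0,0],"fingers": 1},{"dp": [0,0,0],"turn": [0,0,0],"fingers": 1},{"dp": [0,0,0],"turn": [0,0,0],"fingers": 1}]}}

```text
clock: 51.87
eef_pos: [486.6, 216.9, 262.6]
tcp_rot: [3.141, -0.002, -3.117]
contact_force: [-0.9, -0.8, -5.9]
opening: 0.455
grasp_force: 82.0
```

Emit:
{"name": "play_rows", "arguments": {"rows": [{"dp": [0,0,0],"turn": [0,0,0],"fingers": 1},{"dp": [0,0,0],"turn": [0,0,0],"fingers": 1},{"dp": [0,0,0],"turn": [0,0,0],"fingers": 1}]}}

```text
clock: 52.12
eef_pos: [486.8, 217.2, 262.6]
tcp_rot: [3.141, -0.002, -3.117]
contact_force: [0.2, -0.6, -4.1]
opening: 0.462
grasp_force: 82.0
```

```bash
python3 -c "
from h import *
st(); plan([487,218.2,230],[np.pi,-.001,np.radians(181.3)])"
```

```text
t 52.12 p [486.8 217.2 262.6] rpy [ 3.1409e+00 -1.5000e-03 -3.1172e+00] F [ 0.2 -0.6 -4.1] op 0.462 g 82.03135371208191 q [ 0.42  0.18  1.79  0.    1.17 -1.18]
turn [ 0.01 -0.01  0.02] rows 0.0 | dp [-0.005  0.026  0.816] rows 0.8
```

Emit:
{"name": "play_rows", "arguments": {"rows": [{"dp": [-0.005,0.026,0.3],"turn": [0,0,0.02],"fingers": 1},{"dp": [0,0,0.4],"turn": [0,0,0],"fingers": 1},{"dp": [0,0,0.13],"turn": [0,0,0],"fingers": 1},{"dp": [0,0,0],"turn": [0,0,0],"fingers": 1},{"dp": [0,0,0],"turn": [0,0,0],"fingers": 1}]}}

```text
clock: 52.53
eef_pos: [486.7, 218.8, 229.0]
tcp_rot: [3.141, -0.002, -3.118]
contact_force: [-0.3, 0.1, -4.6]
opening: 0.454
grasp_force: 81.9
```

Emit:
{"name": "play_rows", "arguments": {"rows": [{"dp": [0,0,0],"turn": [0,0,0],"fingers": 1},{"dp": [0,0,0],"turn": [0,0,0],"fingers": 1},{"dp": [0,0,0],"turn": [0,0,0],"fingers": 1}]}}

```text
clock: 52.78
eef_pos: [487.2, 219.1, 230.0]
tcp_rot: [3.14, -0.0, -3.118]
contact_force: [-0.9, 0.7, -4.9]
opening: 0.452
grasp_force: 81.9
```

Emit:
{"name": "play_rows", "arguments": {"rows": [{"dp": [0,0,0.15],"turn": [0,0,0],"fingers": 1},{"dp": [0,0,0.05],"turn": [0,0,0],"fingers": 1},{"dp": [0,0,0],"turn": [0,0,0],"fingers": 1},{"dp": [0,0,0],"turn": [0,0,0],"fingers": 1}]}}

```text
clock: 53.12
eef_pos: [486.6, 218.8, 221.1]
tcp_rot: [3.141, -0.002, -3.118]
contact_force: [-0.2, 0.3, -4.5]
opening: 0.456
grasp_force: 82.0
```

Emit:
{"name": "play_rows", "arguments": {"rows": [{"dp": [0,0,0.08],"turn": [0,0,0],"fingers": 1},{"dp": [0,0,0],"turn": [0,0,0],"fingers": 1},{"dp": [0,0,0],"turn": [0,0,0],"fingers": 1}]}}

```text
clock: 53.37
eef_pos: [486.7, 218.8, 218.0]
tcp_rot: [3.141, -0.002, -3.118]
contact_force: [-0.6, -0.3, -5.5]
opening: 0.454
grasp_force: 82.0
```

```bash
python3 -c "
from h import *
st(); print(r.sense()['wrist_torque'].round(2))"
```

```text
t 53.37 p [486.7 218.8 218. ] rpy [ 3.141e+00 -1.900e-03 -3.118e+00] F [-0.6 -0.3 -5.5] op 0.454 g 81.96325421333313 q [ 0.42  0.23  1.84  0.    1.08 -1.18]
[0.04 0.06 0.  ]
```

Emit:
{"name": "play_rows", "arguments": {"rows": [{"dp": [-0.005,-0.015,0.08],"turn": [0,0,0],"fingers": 1},{"dp": [0,0,0],"turn": [0,0,0],"fingers": 1},{"dp": [0,0,0],"turn": [0,0,0],"fingers": 1}]}}

```text
clock: 53.62
eef_pos: [486.9, 218.2, 214.8]
tcp_rot: [3.141, -0.002, -3.118]
contact_force: [-0.1, 0.1, -4.8]
opening: 0.451
grasp_force: 82.0
```

Emit:
{"name": "play_rows", "arguments": {"rows": [{"dp": [0,0,0.1],"turn": [0,0,0],"fingers": 1},{"dp": [0,0,0],"turn": [0,0,0],"fingers": 1},{"dp": [0,0,0],"turn": [0,0,0],"fingers": 1}]}}

```text
clock: 53.87
eef_pos: [486.9, 218.3, 210.7]
tcp_rot: [3.141, -0.002, -3.118]
contact_force: [-0.8, -0.6, -6.3]
opening: 0.458
grasp_force: 82.1
```

Emit:
{"name": "play_rows", "arguments": {"rows": [{"dp": [0,0,0.1],"turn": [0,0,0],"fingers": 1},{"dp": [0,0,0],"turn": [0,0,0],"fingers": 1},{"dp": [0,0,0],"turn": [0,0,0],"fingers": 1}]}}

```text
clock: 54.12
eef_pos: [486.9, 218.3, 206.7]
tcp_rot: [3.141, -0.002, -3.118]
contact_force: [-1.6, -0.8, -5.1]
opening: 0.459
grasp_force: 82.1
```

```bash
python3 -c "
from h import *
st(); print(r.sense()['wrist_torque'].round(2))"
```

```text
t 54.12 p [486.9 218.3 206.7] rpy [ 3.1409e+00 -1.9000e-03 -3.1180e+00] F [-1.6 -0.8 -5.1] op 0.459 g 82.09237217903137 q [ 0.42  0.24  1.85  0.    1.05 -1.18]
[-0.14  0.11 -0.02]
```

Emit:
{"name": "play_rows", "arguments": {"rows": [{"dp": [0,0,0.13],"turn": [0,0,0],"fingers": 1},{"dp": [0,0,0.12],"turn": [0,0,0],"fingers": 1},{"dp": [0,0,0],"turn": [0,0,0],"fingers": 1},{"dp": [0,0,0],"turn": [0,0,0],"fingers": 1}]}}

```text
clock: 54.45
eef_pos: [486.8, 218.3, 196.5]
tcp_rot: [3.141, -0.002, -3.118]
contact_force: [-0.2, -1.0, -6.6]
opening: 0.457
grasp_force: 82.1
```

Emit:
{"name": "play_rows", "arguments": {"rows": [{"dp": [0,0,0.05],"turn": [0,0,0],"fingers": 1},{"dp": [0,0,0],"turn": [0,0,0],"fingers": 1},{"dp": [0,0,0],"turn": [0,0,0],"fingers": 1},{"dp": [0,0,0],"turn": [0,0,0],"fingers": 1}]}}

```text
clock: 54.78
eef_pos: [487.0, 218.3, 195.0]
tcp_rot: [3.141, -0.002, -3.118]
contact_force: [-0.1, -1.5, -6.0]
opening: 0.458
grasp_force: 82.1
```

Emit:
{"name": "play_rows", "arguments": {"rows": [{"dp": [0,0,0.05],"turn": [0,0,0],"fingers": 1},{"dp": [0,0,0],"turn": [0,0,0],"fingers": 1},{"dp": [0,0,0],"turn": [0,0,0],"fingers": 1},{"dp": [0,0,0],"turn": [0,0,0],"fingers": 1}]}}

```text
clock: 55.12
eef_pos: [487.0, 218.3, 193.3]
tcp_rot: [3.141, -0.001, -3.118]
contact_force: [-2.6, -2.8, -0.9]
opening: 0.459
grasp_force: 82.4
```

Emit:
{"name": "play_rows", "arguments": {"rows": [{"dp": [0,0,0.05],"turn": [0,0,0],"fingers": 1},{"dp": [0,0,0],"turn": [0,0,0],"fingers": 1},{"dp": [0,0,0],"turn": [0,0,0],"fingers": 1},{"dp": [0,0,0],"turn": [0,0,0],"fingers": 1}]}}

```text
clock: 55.45
eef_pos: [487.1, 218.3, 193.2]
tcp_rot: [3.141, -0.001, -3.118]
contact_force: [-10.1, -5.3, 20.8]
opening: 0.453
grasp_force: 85.2
```

Emit:
{"name": "play_rows", "arguments": {"rows": [{"dp": [0,0,0],"turn": [0,0,0],"fingers": 0.45},{"dp": [0,0,0],"turn": [0,0,0],"fingers": 0.3},{"dp": [0,0,0],"turn": [0,0,0],"fingers": 0.2},{"dp": [0,0,0],"turn": [0,0,0],"fingers": 0.2},{"dp": [0,0,0],"turn": [0,0,0],"fingers": 0.2}]}}

```text
clock: 55.87
eef_pos: [487.2, 218.6, 191.0]
tcp_rot: [3.14, -0.001, -3.118]
contact_force: [0.5, -0.0, 0.0]
opening: 0.802
grasp_force: 0.0
```

Emit:
{"name": "play_rows", "arguments": {"rows": [{"dp": [0,0,-0.3],"turn": [0,0,0],"fingers": 0.2},{"dp": [0,0,-0.6],"turn": [0,0,0],"fingers": 0.2},{"dp": [0,0,-0.8],"turn": [0,0,0],"fingers": 0.2},{"dp": [0,0,-0.8],"turn": [0,0,0],"fingers": 0.2},{"dp": [0,0,-0.8],"turn": [0,0,0],"fingers": 0.2}]}}

```text
clock: 56.28
eef_pos: [487.0, 218.2, 324.2]
tcp_rot: [3.141, -0.002, -3.118]
contact_force: [0.7, -0.3, -0.3]
opening: 0.799
grasp_force: 0.0
```

Emit:
{"name": "play_rows", "arguments": {"rows": [{"dp": [0,-0.8,0],"turn": [0,0,0],"fingers": 0.2},{"dp": [0,-0.9,0],"turn": [0,0,0],"fingers": 0.2},{"dp": [0,-0.9,0],"turn": [0,0,0],"fingers": 0.2},{"dp": [0,-0.9,0],"turn": [0,0,0],"fingers": 0.2},{"dp": [0,-0.9,0],"turn": [0,0,0],"fingers": 0.2}]}}

```text
clock: 56.7
eef_pos: [491.2, 40.9, 323.0]
tcp_rot: [3.141, -0.001, -3.117]
contact_force: [0.9, -0.7, -0.4]
opening: 0.804
grasp_force: 0.0
```

Emit:
{"name": "play_rows", "arguments": {"rows": [{"dp": [0,-0.9,0],"turn": [0,0,0],"fingers": 0.2},{"dp": [0,-0.9,0],"turn": [0,0,0],"fingers": 0.2},{"dp": [0,-0.5,0],"turn": [0,0,0],"fingers": 0.2},{"dp": [0,0,0],"turn": [0,0,0],"fingers": 0.2},{"dp": [0,0,0],"turn": [0,0,0],"fingers": 0.2}]}}

```text
clock: 57.12
eef_pos: [493.5, -50.4, 322.7]
tcp_rot: [3.14, -0.002, -3.121]
contact_force: [-0.8, 1.0, -0.1]
opening: 0.8
grasp_force: 0.0
```

Run:
```python
from h import *
st(); t=save('top','top20'); g=save('side','side20')
a=t['pixels'].astype(int)
m=(a.min(2)>200); m[:,:200]=0;m[:,235:]=0;m[:225]=0;m[262:]=0
n,_,s,c=cv2.connectedComponentsWithStats(m.astype(np.uint8)); print([(c[i].round(1).tolist(),int(s[i,4])) for i in range(1,n) if s[i,4]>5])
print('nut expected',proj(t,[487.2,218.2,255]))
for n,roi,f in (('red',(290,195,330,235),lambda R,G,B:(R>140)&(G<80)&(B<80)),('black',(290,250,330,290),lambda R,G,B:(R<40)&(G<40)&(B<40))):
    for nm,im in (('top8',load('top8')),('now',t)):
        x=im['pixels'].astype(int); q=f(x[...,0],x[...,1],x[...,2]); u0,v0,u1,v1=roi; pp=np.argwhere(q[v0:v1,u0:u1]); print(n,nm,(pp.mean(0)+[v0,u0]).round(1)[::-1] if len(pp) else None,len(pp))
# bystander check: change against first picture outside the work area
d=np.abs(load('top0')['pixels'].astype(int)-a).max(2)
for n,(u0,v0,u1,v1) in dict(hammer=(118,130,215,222),spanner=(240,128,268,212),oil=(316,115,348,156)).items(): print(n,(d[v0:v1,u0:u1]>40).sum())
print('stack edges green/blue side px',mask(g,'green').sum(),mask(g,'blue')[200:330,180:340].sum())
```

```text
t 57.12 p [493.5 -50.4 322.7] rpy [ 3.1405e+00 -1.6000e-03 -3.1206e+00] F [-0.8  1.  -0.1] op 0.8 g 0.0 q [-0.11  0.07  1.79  0.    1.29 -1.7 ]
[]
nut expected (np.float64(205.25979849342818), np.float64(239.70168639963762))
red top8 [301.9 214. ] 86
red now None 0
black top8 [304.  271.7] 188
black now None 0
hammer 61
spanner 261
oil 10
stack edges green/blue side px 89 75
```

Emit:
{"name": "play_rows", "arguments": {"rows": [{"dp": [0,-0.9,0],"turn": [0,0,0],"fingers": 0.2},{"dp": [0,-0.9,0],"turn": [0,0,0],"fingers": 0.2},{"dp": [0,-0.9,0],"turn": [0,0,0],"fingers": 0.2},{"dp": [0,-0.9,0],"turn": [0,0,0],"fingers": 0.2},{"dp": [0,-0.9,0],"turn": [0,0,0],"fingers": 0.2}]}}

```text
clock: 57.63
eef_pos: [498.2, -229.7, 322.7]
tcp_rot: [3.141, -0.001, -3.116]
contact_force: [1.4, 0.0, -0.3]
opening: 0.801
grasp_force: 0.0
```

Emit:
{"name": "play_rows", "arguments": {"rows": [{"dp": [0,-0.9,0],"turn": [0,0,0],"fingers": 0.2},{"dp": [0,-0.9,0],"turn": [0,0,0],"fingers": 0.2},{"dp": [0,-0.9,0],"turn": [0,0,0],"fingers": 0.2},{"dp": [0,0,0],"turn": [0,0,0],"fingers": 0.2},{"dp": [0,0,0],"turn": [0,0,0],"fingers": 0.2}]}}

```text
clock: 58.05
eef_pos: [500.8, -337.8, 322.0]
tcp_rot: [3.14, -0.002, -3.119]
contact_force: [-0.1, 1.0, 0.9]
opening: 0.799
grasp_force: 0.0
```

Run:
```python
from h import *
st(); t=save('top','top21'); g=save('side','side21')
a=t['pixels'].astype(int); b=load('top0')['pixels'].astype(int)
m=(a.min(2)>190); m[:,:195]=0;m[:,235:]=0;m[:205]=0;m[275:]=0
n,_,s,c=cv2.connectedComponentsWithStats(m.astype(np.uint8)); print([(c[i].round(1).tolist(),int(s[i,4])) for i in range(1,n) if s[i,4]>3])
print('nut expected',np.round(proj(t,[487.2,218.2,255]),1))
o=(a[...,0]>190)&(a[...,1]>80)&(a[...,1]<180)&(a[...,2]<110); o[:,:190]=0;o[:,240:]=0;o[:200]=0;o[280:]=0; print('tag',np.argwhere(o).mean(0))
for n,roi,f in (('red',(290,195,330,235),lambda R,G,B:(R>140)&(G<80)&(B<80)),('black',(290,250,330,290),lambda R,G,B:(R<40)&(G<40)&(B<40))):
    for nm,im in (('top8',load('top8')),('now',t)):
        x=im['pixels'].astype(int); q=f(x[...,0],x[...,1],x[...,2]); u0,v0,u1,v1=roi; pp=np.argwhere(q[v0:v1,u0:u1]); print(n,nm,(pp.mean(0)+[v0,u0]).round(1)[::-1] if len(pp) else None,len(pp))
F={'hammer':((118,130,215,222),lambda x:(x[...,0]>x[...,2]+50)),'spanner':((240,128,268,212),lambda x:x.min(2)>140),'oil':((316,115,348,156),lambda x:(x[...,0]>x[...,2]+70))}
for k,((u0,v0,u1,v1),f) in F.items(): print(k,[np.argwhere(f(x[v0:v1,u0:u1])).mean(0).round(1).tolist() for x in (b,a)])
```

```text
t 58.05 p [ 500.8 -337.8  322. ] rpy [ 3.1401e+00 -2.0000e-03 -3.1188e+00] F [-0.1  1.   0.9] op 0.799 g 0.0 q [-0.6   0.25  1.57  0.    1.32 -2.19]
[([231.0, 242.8], 146), ([204.9, 239.2], 47), ([208.1, 272.9], 14)]
nut expected [205.3 239.7]
tag [226.14705882 206.16176471]
red top8 [301.9 214. ] 86
red now [303.2 213. ] 162
black top8 [304.  271.7] 188
black now [305.1 272. ] 108
hammer [[56.7, 41.3], [56.7, 41.3]]
spanner [[44.5, 13.5], [44.6, 13.5]]
oil [[23.4, 14.9], [23.4, 14.9]]
```

```bash
python3 -c "
from rig import r
print(r.sign_off())"
```

```text
the job is handed in; nothing more can be done
None
```

The job is handed in: the block is clamped in the vise (about 15 N at the grip), with the blue plate, then the green plate (no yellow one was seen), then the valve seated on both dowels. The final pictures show the hammer, spanner and oil bottle where they started.

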